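Load the mill balls and hold up the caddy

ROBOT

A 6-joint arm with a two-finger parallel gripper is mounted at the origin on a cart in front of the work surface, level with it; the furniture and walls round the work are solid. World frame = base frame: x ahead of the robot, y to its left, z up, the work surface at z = 0. Lengths are in mm, angles in rad, forces in N, time in s.
With the tool pointing down it reaches from about 275 to 850 mm from the base axis. Payload 19 kg.
Tool frame: the origin (TCP) lies midway between the tips of the shut fingers; the grasp point (between the pads) lies env.grip_point_offset behind it (env.grip_point_offset is the distance from the TCP to the grasp point, in mm); z points along the fingers, y is the line along which they close (so a half turn about z gives the same grasp; the last joint's range is limited). The gripper opens to 85 mm and grips with 20 to 120 N. Pads are 22 mm wide; open, the fingers measure 114 mm over their backs; the gripper's body (76 mm by 85 mm) begins 54 mm behind the grasp point. The pads swing forward as they close: fully open they stand 13 mm farther back than shut.
Start: joints at [-1.472, 0.15, 1.437, -0, 1.554, -0.134], TCP at [132.63, -559.464, 231.267] pointing down, gripper open.
Joint ranges: [-2.8, 2.8], [-0.68, 2.1], [0.12, 2.68], [-1.39, 4.53], [0.16, 2.79], [-2.81, 2.81]. Speed limits (rad/s): [1.89, 1.89, 2.22, 3.01, 3.01, 3.01].

INTERFACE

Orientations are given as a unit quaternion [w, x, y, z].
In Python, from bench import env gives the robot as it stands.
- The arm moves only by the tool move_arm, never from a script. Its argument "series" is a list of rows, each an object with "translation": the shift along the tool's x, y, z scaled (see below), a list of three; "yaw": the turn about the tool's z scaled (see below); "grip": the opening, from -1 (shut) to 1 (fully open). In form: [{"translation": [tx, ty, tz], "yaw": yaw, "grip": grip}, ...]. A call has 1 to 8 rows; each row shifts and turns the commanded pose from where the row before left it, along the tool's axes as they then stand; what a row does not reach is not made up. The controller multiplies each number of a shift by 0.04 m and each number of a turn by 6 degrees. A row lasts 1/10 s, in which the tool goes at most 50 mm and 8.59 degrees, less where a joint would pass 70% of its speed; a pose out of reach is approached as far as the arm can. A call with a number of a shift or a turn outside -1 to 1 is refused whole. A call with a gripper value outside its range is refused whole. The fingers move at their own pace and stop on an object; "force" is the grip in N (left out, the last holds). Time passes only in rows, so rows that do not move let the fingers close. It gives the time, the measured TCP pose, the force, the opening and the grip force at its end, in the units of the state.
- env.read_state(): the state, without advancing time (a new reading comes with each control period).
- env.grab_frame(name): name is "scene" or "top" or "wrist"; returns the picture (480x640x3 uint8, red, green, blue); there is no depth.
- env.camera_info(name): a dict with "vertical_fov" (degrees; the focal length in pixels is half the picture's height over the tangent of half this angle, whatever the lens; pixels are square), "cx", "cy" (the principal point, pixels), "D" ([k1, k2, p1, p2, k3] as OpenCV has them; the pictures are not rectified), "rvec" (rotation vector, rad) and "tvec" (3), from world to camera coordinates, as OpenCV has them. Camera axes: x right, y down, z forward; pixel columns grow to the right and rows downward; lengths in mm; the calibration is good to about 2 mm. A picture is of the moment at which its call begins: read the wrist's pose just before it. camera_info takes no time and is no camera call; for the wrist camera it gives the pose at the moment of the call.
- env.close_job(): hands the job in; it is judged then, once.
The state is a dict: "time": time; "qpos": joint angles; "qvel": joint speeds; "effort": joint torques, N m; "tool_pos": TCP position; "tcp_rot": TCP orientation; "ft_force": force on the tool from outside, world axes, zero at the start; "wrist_torque": the same for the moment, N m; "width": finger opening in mm; "grasp_force": force on a finger pad.
Only numpy, scipy, OpenCV 4.12 (cv2) and the standard library are available. Lean on these libraries where they do the work, as an engineer would, in place of code of your own. Each camera call takes 0.05 s, during which the arm holds its last target. There are 200 camera calls.

TASK

Pour the six grinding balls out of the small bisque cup into the wooden caddy, then stand the empty cup upright on the table again and let it go. Then lift the caddy by its handle until there are at least 10 cm of air under it, and finish while holding it there, level and still with all six balls in it, so that a colleague can take it. Never tip the caddy, and leave the other things where they are.

Things in the scene. Friction and masses are not known exactly. Their poses are not given: they have to be found in the camera images.
- caddy: Open-topped plywood carrying caddy with a handle rail over its middle, standing loose on the table, about 0.3 to 0.45 kg. 190 mm long (its x), 150 mm wide (its y); walls and floor 8 mm thick, walls 50 mm high. In the middle of each short end a 60 mm wide board rises to 110 mm and carries the rail. Origin: centre of the underside, z up. It may stand left or right of the cup and be turned.
- handle (a point): Middle of the caddy's straight wooden handle rail, 98 mm above the caddy's underside. The rail runs along the caddy's x from end to end (174 mm free length), 16 mm wide (caddy's y) with flat upright sides, 20 mm tall; 80 mm of air between it and the caddy's floor.
- cup: Small round unglazed (bisque, pale beige) cup without handle, 62 mm outside diameter from 22 mm above its foot up to the rim, narrowing to 44 mm at the foot, 55 mm high, wall about 4 mm, floor 5 mm thick, about 0.1 kg. It stands loose on the table with the six balls in it. Origin: centre of the underside, z up along its axis (out of the mouth). The balls only roll out when it is tipped past level.
- cup_rim (a point): Centre of the cup's mouth, 55 mm above its underside.
- ball_0: White ceramic grinding ball, 16 mm diameter, 10 g, one of six alike, in the cup at the start. Origin: its centre.
- ball_1: White ceramic grinding ball, 16 mm diameter, 10 g, one of six alike, in the cup at the start. Origin: its centre.
- ball_2: White ceramic grinding ball, 16 mm diameter, 10 g, one of six alike, in the cup at the start. Origin: its centre.
- ball_3: White ceramic grinding ball, 16 mm diameter, 10 g, one of six alike, in the cup at the start. Origin: its centre.
- ball_4: White ceramic grinding ball, 16 mm diameter, 10 g, one of six alike, in the cup at the start. Origin: its centre.
- ball_5: White ceramic grinding ball, 16 mm diameter, 10 g, one of six alike, in the cup at the start. Origin: its centre.
- tape: Bystander: roll of masking tape lying flat, 100 mm across, 25 mm high. Origin: centre of the underside. Leave it alone.
- big_cup: Bystander: larger empty bisque cup, 68 mm across, 62 mm high, standing farther back. Origin: centre of the underside. Leave it alone.
- rib: Bystander: flat wooden rib, 55 x 99 mm, 6 mm thick. Origin: centre of the underside. Leave it alone.
Not all that is in view belongs to the job. There is more than one size of the caddy; the job needs the larger.

How it is judged:
By the outcome, as a careful person would: the job done as asked, in the order asked, and still so for the second after the job is handed in, while the arm keeps its last pose, push and grip.
It also fails if it takes over 72 s, if anything falls off the work surface, if the arm or the gripper's body presses on something with over 40 N, if the wrist force passes 120 N, or if a joint passes its speed limit or range.

## Working session

There is one attempt and no reset: what is moved stays moved. The work goes in short steps, Python scripts to look and compute and a tool call to move; the robot and the scene stay as the last step left them, time stands still between calls to the robot, and variables do not carry over. Pictures are saved under pics/ and viewed, at most 10 in all, crops included, and the job is handed in when it is done.

Besides the shell and the picture viewer there is one more tool, called after ">>>" as name(argument=value, ...), one argument or row to a line, values as JSON. move_arm: Moves the arm, as the interface text tells. Shifts and turns lie within -1 to 1; 1 stands for 0.04 m of shift or 6 degrees of turn. Its arguments: {"type":"object","properties":{"series":{"type":"array","items":{"type":"object","properties":{"translation":{"type":"array","items":{"type":"number","minimum":-1,"maximum":1}},"yaw":{"type":"number","minimum":-1,"maximum":1},"grip":{"type":"number"}}}},"force":{"type":"number"}},"required":["series"]}

```bash
mkdir -p pics; ls; cat > h.py <<'E'
import numpy as np,cv2
from bench import env
def cam(n):
    c=env.camera_info(n);f=240/np.tan(np.radians(c["vertical_fov"])/2)
    K=np.array([[f,0,c["cx"]],[0,f,c["cy"]],[0,0,1.]])
    return K,np.array(c["D"],float),np.array(c["rvec"],float),np.array(c["tvec"],float)
def ray(c,uv,z):
    K,D,r,t=c;p=cv2.undistortPoints(np.array(uv,float).reshape(-1,1,2),K,D)[:,0]
    R=cv2.Rodrigues(r)[0];o=-R.T@t;d=np.c_[p,np.ones(len(p))]@R
    return o+d*((z-o[2])/d[:,2])[:,None]
def proj(c,P):
    return cv2.projectPoints(np.array(P,float),c[2],c[3],c[0],c[1])[0][:,0]
def snap(n,f):
    im=env.grab_frame(n)[:,:,::-1].copy();cv2.imwrite(f"pics/{f}.png",im);return im
E
python3 - <<'E'
from h import *
snap("top","t0");snap("scene","s0")
print(env.grip_point_offset);s=env.read_state();print(s)
for n in("top","scene"):
    c=cam(n);R=cv2.Rodrigues(c[2])[0];print(n,-R.T@c[3],R[2])
E
```

```text
pics
18.700000000000003
{'time': 0.1, 'qpos': array([-1.47201941e+00,  1.50910746e-01,  1.43792314e+00, -1.55456484e-05,
        1.55381852e+00, -1.33992057e-01]), 'qvel': array([ 2.62375600e-04,  5.93889685e-04,  5.53957827e-04, -9.58935965e-04,
       -4.74480613e-05, -1.07800279e-03]), 'effort': array([ 4.47301616e-03, -7.14381909e+01, -5.71797144e+01, -2.84977341e-04,
        7.06875624e-03,  6.35521451e-05]), 'tool_pos': array([ 132.59549061, -559.28007147,  230.77204067]), 'tcp_rot': array([-5.29929260e-04,  9.93234812e-01,  1.16122039e-01,  1.55889333e-06]), 'ft_force': array([-0.18096128,  0.46445687,  0.08650435]), 'wrist_torque': array([-0.02108166, -0.01780638, -0.0198187 ]), 'grasp_force': 0.0, 'width': 85.46229202057376}
top [ 572.04206658    8.51469168 1011.42681186] [ 0.08415484 -0.00582382 -0.99643567]
scene [108.24646729 604.6569568  639.49701766] [ 0.54048837 -0.63798446 -0.54849626]
```

View pics/t0.png

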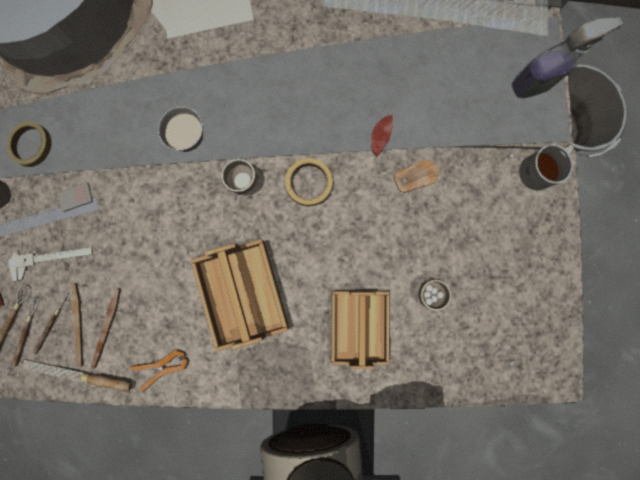

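View pics/s0.png

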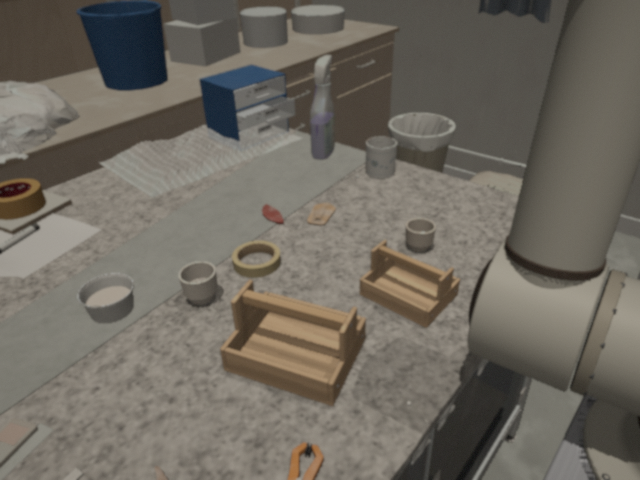

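```bash
python3 - <<'E'
import cv2,numpy as np
im=cv2.imread("pics/t0.png")
a=cv2.resize(im[230:355,180:300],None,fx=4,fy=4,interpolation=3)
b=cv2.resize(im[265:325,400:470],None,fx=5,fy=5,interpolation=3)
o=np.zeros((500,480+350,3),np.uint8);o[:500,:480]=a;o[:300,480:]=b
cv2.imwrite("pics/c0.png",o[:,:800])
E
```

```text
(no output)
```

View pics/c0.png

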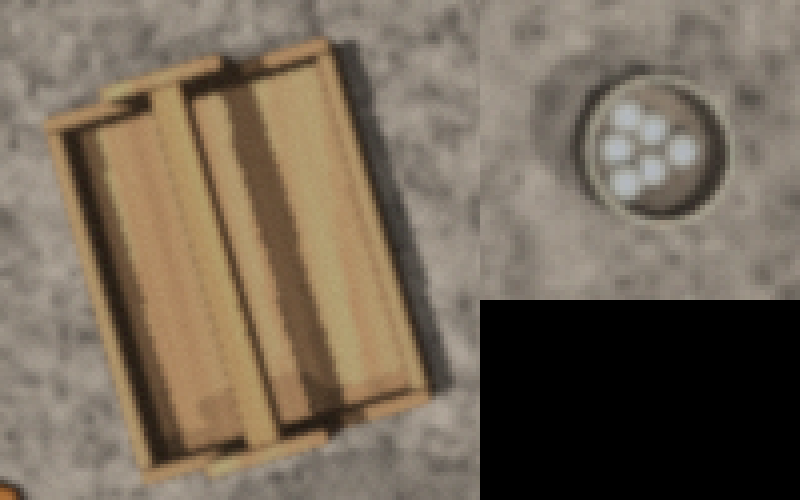

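```bash
python3 - <<'E'
from h import *
c=cam("top")
q=np.array([[46,122],[328,40],[428,398],[148,478]])/4+[180-.4,230-.4]
w=ray(c,q,50);print(w.round(1),w.mean(0))
print([np.linalg.norm(w[i]-w[(i+1)%4]).round(1) for i in range(4)])
q=np.array([[103,97],[220,58],[328,435],[205,472]])/4+[180-.4,230-.4]
e=ray(c,q,110);print(e.round(1),e.mean(0))
for a,b in((w[3]+w[2],w[0]+w[1]),(w[2],w[1]),(w[3],w[0]),(e[2]+e[3],e[0]+e[1])): 
  d=b-a;print(np.degrees(np.arctan2(d[1],d[0])))
print(ray(c,[[434.8,294.4]],55),ray(c,[[434.8-14.8,294.4],[434.8+14.8,294.4]],55))
# big cup, small caddy
print("bigcup",ray(c,[[240,174]],62),"small",ray(c,[[332,292],[390,292],[390,366],[332,366]],40).round(0))
# scene-based check of cup rim
E
python3 - <<'E'
import cv2
im=cv2.imread("pics/s0.png")
cv2.imwrite("pics/c1.png",cv2.resize(im[205:405,210:470],None,fx=3,fy=3,interpolation=3))
E
```

```text
[[607.2 266.7  50. ]
 [648.5 125.2  50. ]
 [471.7  74.5  50. ]
 [431.2 213.1  50. ]] [539.64241039 169.87361368  50.        ]
[np.float64(147.3), np.float64(183.9), np.float64(144.4), np.float64(183.9)]
[[616.8 223.6 110. ]
 [635.2 168.6 110. ]
 [460.7 116.6 110. ]
 [443.1 173.7 110. ]] [538.95093731 170.62368207 110.        ]
16.47027549497063
16.014723280935527
16.925784241862285
16.316788240123497
[[ 539.41855297 -218.63348124   55.        ]] [[ 539.6141879  -188.93787412   55.        ]
 [ 539.19178133 -248.51237539   55.        ]]
bigcup [[778.96044842 168.84868097  62.        ]] small [[ 544.  -15.   40.]
 [ 544. -131.   40.]
 [ 397. -131.   40.]
 [ 398.  -15.   40.]]
```

View pics/c1.png

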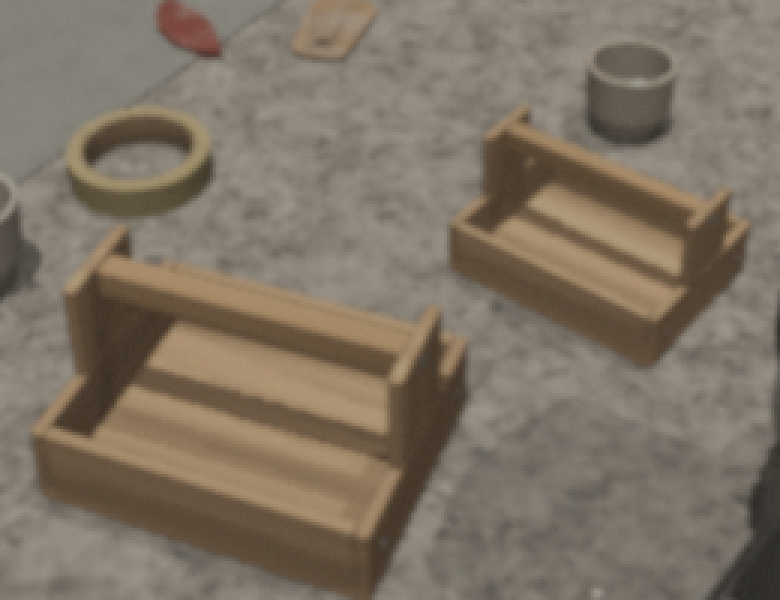

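>>> move_arm(
  series=[
    {"translation":[0,0,0],"yaw":-1,"grip":1},
    {"translation":[0,0,0],"yaw":-1,"grip":1},
    {"translation":[0,0,0],"yaw":-1,"grip":1},
    {"translation":[0,0,0],"yaw":-1,"grip":1},
    {"translation":[0,0,0],"yaw":-1,"grip":1},
    {"translation":[0,0,0],"yaw":-1,"grip":1},
    {"translation":[0,0,0],"yaw":-1,"grip":1},
    {"translation":[0,0,0],"yaw":-1,"grip":1},
  ],
  force=20,
)

```text
time: 0.9
tool_pos: [132.6, -559.3, 230.9]
tcp_rot: [-0.0, 0.859, 0.512, 0.0]
ft_force: [-0.0, -0.6, 0.9]
width: 85.7
grasp_force: 0.0
```

>>> move_arm(
  series=[
    {"translation":[0,0,0],"yaw":-1,"grip":1},
    {"translation":[0,0,0],"yaw":-1,"grip":1},
    {"translation":[0,0,0],"yaw":-1,"grip":1},
    {"translation":[0,0,0],"yaw":-1,"grip":1},
    {"translation":[0,0,0],"yaw":-1,"grip":1},
    {"translation":[0,0,0],"yaw":-1,"grip":1},
    {"translation":[0,0,0],"yaw":-1,"grip":1},
    {"translation":[0,0,0],"yaw":-0.5,"grip":1},
  ],
)

```text
time: 1.7
tool_pos: [132.6, -559.3, 230.9]
tcp_rot: [-0.0, 0.598, 0.802, 0.0]
ft_force: [-0.7, -0.1, 0.3]
width: 85.4
grasp_force: 0.0
```

```bash
cat >> h.py <<'E'
C=np.array([539.3,170.3]);A=np.radians(16.3)
ex=np.array([np.cos(A),np.sin(A)]);ey=np.array([-np.sin(A),np.cos(A)])
def st():
    s=env.read_state();w,x,y,z=s["tcp_rot"];R=np.array(cv2.Rodrigues(2*np.arccos(w)*np.array([x,y,z])/np.linalg.norm([x,y,z]))[0])
    return s,R
def go(tgt):
    s,R=st();d=R.T@(np.array(tgt)-s["tool_pos"]);print("units",(d/40).round(3),"rows",np.abs(d/40).max().round(1))
def info():
    s,R=st();p=s["tool_pos"];r=p[:2]-C
    print("t",round(s["time"],2),"tcp",p.round(1),"caddy-frame",(r@ex).round(1),(r@ey).round(1),"yang",np.degrees(np.arctan2(R[1,1],R[0,1])).round(2),"w",round(s["width"],1),"gf",round(s["grasp_force"],1),"F",s["ft_force"].round(1),"M",s["wrist_torque"].round(2),"tilt",np.degrees(np.arccos(-R[2,2])).round(2))
E
python3 -c "
from h import *
info();go([539.4,-218.6,120]);print(env.read_state()['qpos'].round(2))"
```

```text
t 1.7 tcp [ 132.6 -559.3  230.9] caddy-frame -595.1 -586.2 yang 16.58 w 85.4 gf 0.0 F [-0.7 -0.1  0.3] M [ 0.01 -0.05 -0.01] tilt 0.05
units [ 5.26  12.178  2.778] rows 12.2
[-1.47  0.15  1.44 -0.    1.55 -1.76]
```

>>> move_arm(
  series=[
    {"translation":[0.33,0.76,0],"yaw":0,"grip":1},
    {"translation":[0.33,0.76,0.15],"yaw":0,"grip":1},
    {"translation":[0.33,0.76,0.2],"yaw":0,"grip":1},
    {"translation":[0.33,0.76,0.2],"yaw":0,"grip":1},
    {"translation":[0.33,0.76,0.2],"yaw":0,"grip":1},
    {"translation":[0.33,0.76,0.2],"yaw":0,"grip":1},
    {"translation":[0.33,0.76,0.2],"yaw":0,"grip":1},
    {"translation":[0.33,0.76,0.2],"yaw":0,"grip":1},
  ],
)

```text
time: 2.5
tool_pos: [337.1, -388.6, 176.8]
tcp_rot: [-0.0, 0.599, 0.8, 0.0]
ft_force: [0.7, -1.0, -0.9]
width: 85.3
grasp_force: 0.0
```

>>> move_arm(
  series=[
    {"translation":[0.33,0.76,0.2],"yaw":0,"grip":1},
    {"translation":[0.33,0.76,0.2],"yaw":0,"grip":1},
    {"translation":[0.33,0.76,0.2],"yaw":0,"grip":1},
    {"translation":[0.33,0.76,0.2],"yaw":0,"grip":1},
    {"translation":[0.33,0.76,0.2],"yaw":0,"grip":1},
    {"translation":[0.33,0.76,0.2],"yaw":0,"grip":1},
    {"translation":[0.33,0.76,0.2],"yaw":0,"grip":1},
    {"translation":[0.33,0.76,0],"yaw":0,"grip":1},
  ],
)

```text
time: 3.3
tool_pos: [540.4, -218.6, 119.9]
tcp_rot: [-0.001, 0.599, 0.8, -0.0]
ft_force: [-0.0, -0.8, -0.2]
width: 85.4
grasp_force: 0.0
```

```bash
python3 -c "
from h import *
info();go([539.4,-218.6,18])
im=snap('wrist','w0');c=cam('wrist')
print(proj(c,[[539.4,-218.6,55],[539.4,-218.6,0],[539.4+31,-218.6,55],[539.4,-218.6+31,55]]).round(0).tolist())"
```

```text
t 3.3 tcp [ 540.4 -218.6  119.9] caddy-frame -108.1 -373.5 yang 16.34 w 85.4 gf 0.0 F [-0.  -0.8 -0.2] M [ 0.04 -0.02 -0.04] tilt 0.12
units [ 2.000e-03 -2.000e-02  2.547e+00] rows 2.5
[[313.0, 256.0], [315.0, 234.0], [359.0, 269.0], [327.0, 211.0]]
```

View pics/w0.png

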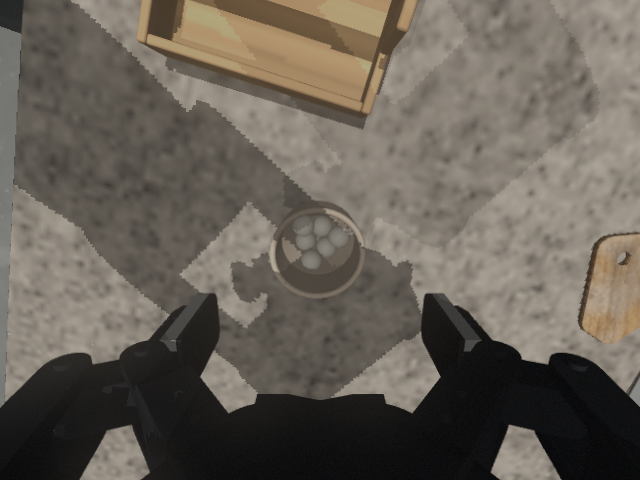

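>>> move_arm(
  series=[
    {"translation":[0.04,0,0.65],"yaw":0,"grip":1},
    {"translation":[0,0,0.7],"yaw":0,"grip":1},
    {"translation":[0,0,0.7],"yaw":0,"grip":1},
    {"translation":[0,0,0.6],"yaw":0,"grip":1},
    {"translation":[0,0,0],"yaw":0,"grip":-1},
    {"translation":[0,0,0],"yaw":0,"grip":-1},
    {"translation":[0,0,0],"yaw":0,"grip":-1},
    {"translation":[0,0,0],"yaw":0,"grip":-1},
  ],
  force=20,
)

```text
time: 4.15
tool_pos: [540.1, -218.7, 16.6]
tcp_rot: [0.001, 0.599, 0.8, 0.0]
ft_force: [0.3, 0.6, -1.8]
width: 60.7
grasp_force: 22.0
```

```bash
python3 -c "
from h import *
info()"
```

```text
t 4.15 tcp [ 540.1 -218.7   16.6] caddy-frame -108.4 -373.6 yang 16.34 w 60.7 gf 22.0 F [ 0.3  0.6 -1.8] M [-0.01 -0.03 -0.03] tilt 0.1
```

>>> move_arm(
  series=[
    {"translation":[0,0,-0.6],"yaw":0,"grip":-1},
    {"translation":[0,0,-0.9],"yaw":0,"grip":-1},
    {"translation":[0,0,-0.9],"yaw":0,"grip":-1},
    {"translation":[0,0,-0.7],"yaw":0,"grip":-1},
    {"translation":[0.4,0.15,0],"yaw":0,"grip":-1},
    {"translation":[0.7,0.24,0],"yaw":0,"grip":-1},
    {"translation":[0.7,0.24,0],"yaw":0,"grip":-1},
    {"translation":[0.7,0.24,0],"yaw":0,"grip":-1},
  ],
)

```text
time: 4.95
tool_pos: [544.5, -111.1, 139.2]
tcp_rot: [-0.0, 0.6, 0.8, 0.0]
ft_force: [0.3, -0.1, -1.7]
width: 60.5
grasp_force: 22.7
```

>>> move_arm(
  series=[
    {"translation":[0.7,0.24,0],"yaw":0,"grip":-1},
    {"translation":[0.7,0.24,0],"yaw":0,"grip":-1},
    {"translation":[0.7,0.24,0],"yaw":0,"grip":-1},
    {"translation":[0.7,0.24,0],"yaw":0,"grip":-1},
    {"translation":[0.7,0.24,0],"yaw":0,"grip":-1},
    {"translation":[0.7,0.24,0],"yaw":0,"grip":-1},
    {"translation":[0.7,0.24,0],"yaw":0,"grip":-1},
    {"translation":[0.7,0.24,0],"yaw":0,"grip":-1},
  ],
)

```text
time: 5.75
tool_pos: [555.0, 125.5, 139.3]
tcp_rot: [-0.0, 0.599, 0.8, 0.0]
ft_force: [0.5, 0.5, -1.5]
width: 60.8
grasp_force: 22.7
```

```bash
python3 -c "
from h import *
info();p=C-52*ey;go([p[0],p[1],76.6])
snap('scene','s1');print(env.read_state()['qpos'].round(2))
im=cv2.imread('pics/s1.png');c=cam('scene');s,_=st();u=proj(c,[s['tool_pos']])[0].astype(int);print(u)
x=max(0,u[0]-130);y=max(0,u[1]-110);cv2.imwrite('pics/c2.png',cv2.resize(im[y:y+200,x:x+266],None,fx=3,fy=3,interpolation=3))"
```

```text
t 5.75 tcp [555.  125.5 139.3] caddy-frame 2.5 -47.4 yang 16.35 w 60.8 gf 22.7 F [ 0.5  0.5 -1.5] M [-0.02 -0.03  0.04] tilt 0.01
units [-0.116 -0.063  1.567] rows 1.6
[ 0.09  0.19  1.58  0.    1.37 -0.19]
[303 271]
```

View pics/c2.png

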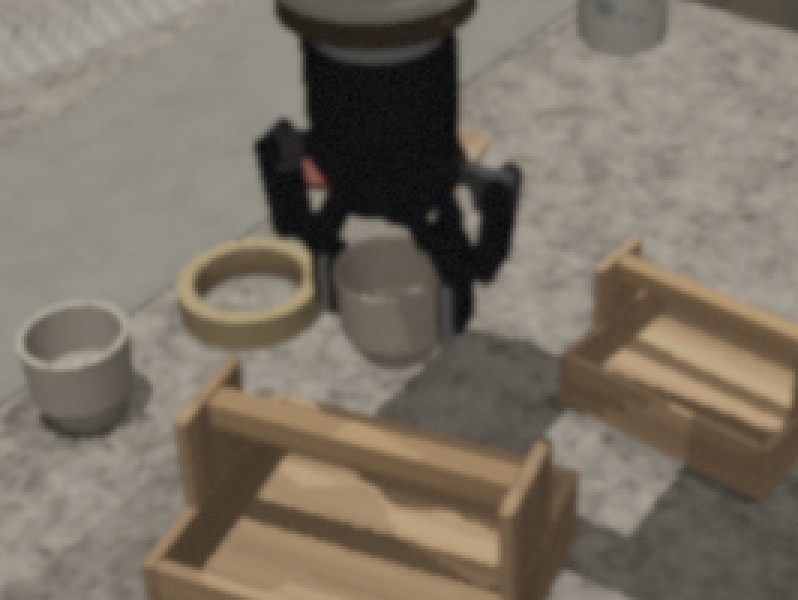

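>>> move_arm(
  series=[
    {"translation":[-0.115,-0.06,0.5],"yaw":0,"grip":-1},
    {"translation":[0,0,0.6],"yaw":0,"grip":-1},
    {"translation":[0,0,0.48],"yaw":0,"grip":-1},
    {"translation":[0,0,0.12],"yaw":0,"grip":-1},
    {"translation":[0,0,0.12],"yaw":0,"grip":-1},
    {"translation":[0,0,0],"yaw":0,"grip":-1},
  ],
)

```text
time: 6.4
tool_pos: [554.5, 118.9, 66.8]
tcp_rot: [0.0, 0.599, 0.8, 0.0]
ft_force: [0.1, 0.4, -0.6]
width: 60.5
grasp_force: 22.7
```

>>> move_arm(
  series=[
    {"translation":[0.07,0,0.04],"yaw":0,"grip":-1},
    {"translation":[0.07,0,0.04],"yaw":0,"grip":-1},
    {"translation":[0.07,0,0.05],"yaw":0,"grip":-1},
  ],
)

```text
time: 6.7
tool_pos: [552.6, 127.4, 62.7]
tcp_rot: [0.001, 0.599, 0.8, 0.001]
ft_force: [-4.3, 3.1, 14.8]
width: 60.7
grasp_force: 24.0
```

```bash
python3 -c "
from h import *
info()"
```

```text
t 6.7 tcp [552.6 127.4  62.7] caddy-frame 0.8 -44.9 yang 16.34 w 60.7 gf 24.0 F [-4.3  3.1 14.8] M [ 0.24  0.76 -0.05] tilt 0.12
```

>>> move_arm(
  series=[
    {"translation":[0.05,0,0.05],"yaw":0,"grip":-1},
    {"translation":[0.05,0,0.06],"yaw":0,"grip":-1},
    {"translation":[0.05,0,0.06],"yaw":0,"grip":-1},
    {"translation":[0.04,0,0.06],"yaw":0,"grip":-1},
  ],
)

```text
time: 7.1
tool_pos: [550.7, 135.2, 53.6]
tcp_rot: [0.001, 0.599, 0.801, 0.001]
ft_force: [-1.6, 4.9, 9.1]
width: 61.0
grasp_force: 25.0
```

```bash
python3 -c "
from h import *
info()
for n in('scene','wrist'): snap(n,n+'2')
im=cv2.imread('pics/scene2.png');c=cam('scene');s,_=st();u=proj(c,[s['tool_pos']])[0].astype(int);print(u)
a=cv2.resize(im[u[1]-80:u[1]+70,u[0]-66:u[0]+66],(528,600),interpolation=3)
b=cv2.imread('pics/wrist2.png')[100:480,180:460][:, :];b=cv2.resize(b,(272,369))
o=np.zeros((600,800,3),np.uint8);o[:,:528]=a;o[:369,528:]=b;cv2.imwrite('pics/c3.png',o)"
```

```text
t 7.1 tcp [550.7 135.2  53.6] caddy-frame 1.0 -36.9 yang 16.36 w 61.0 gf 25.0 F [-1.6  4.9  9.1] M [ 0.57  0.26 -0.05] tilt 0.17
[304 314]
```

View pics/c3.png

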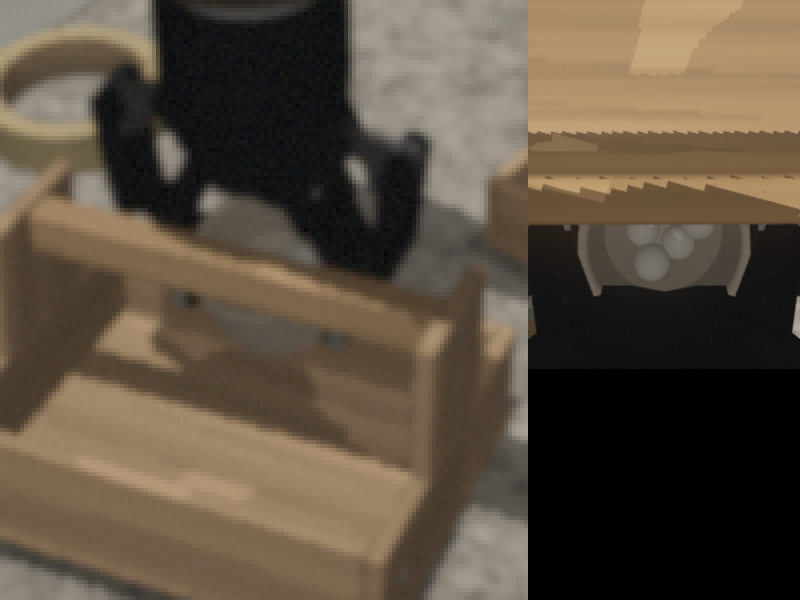

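>>> move_arm(
  series=[
    {"translation":[0.05,0,0.07],"yaw":0,"grip":-1},
    {"translation":[0.05,0,0.08],"yaw":0,"grip":-1},
    {"translation":[0.04,0,0.08],"yaw":0,"grip":-1},
    {"translation":[0.02,0,0.02],"yaw":0,"grip":-1},
  ],
)

```text
time: 7.6
tool_pos: [548.6, 141.5, 43.2]
tcp_rot: [0.0, 0.599, 0.801, 0.001]
ft_force: [-1.8, 5.4, 7.0]
width: 60.8
grasp_force: 25.4
```

>>> move_arm(
  series=[
    {"translation":[0,0,-0.4],"yaw":0,"grip":-1},
    {"translation":[0,0,-0.8],"yaw":0,"grip":-1},
    {"translation":[0,0,-0.8],"yaw":0,"grip":-1},
    {"translation":[-0.4,0.2,-0.2],"yaw":0,"grip":-1},
    {"translation":[-0.6,0.3,0],"yaw":0,"grip":-1},
    {"translation":[-0.7,0.3,0],"yaw":0,"grip":-1},
    {"translation":[-0.6,0.3,0],"yaw":0,"grip":-1},
    {"translation":[0,0,0],"yaw":0,"grip":-1},
  ],
)

```text
time: 8.4
tool_pos: [617.9, 62.3, 130.2]
tcp_rot: [0.0, 0.6, 0.8, 0.0]
ft_force: [-0.5, 0.4, -2.1]
width: 60.5
grasp_force: 26.1
```

```bash
python3 -c "
from h import *
info()
c=cam('scene');s,_=st();p=s['tool_pos']+[0,0,18.7];im=snap('scene','s3');u=proj(c,[p])[0].astype(int);print(u)
cv2.imwrite('pics/c4.png',cv2.resize(im[u[1]-60:u[1]+60,u[0]-80:u[0]+80],None,fx=4,fy=4,interpolation=3))
"
```

```text
t 8.4 tcp [617.9  62.3 130.2] caddy-frame 45.1 -125.7 yang 16.22 w 60.5 gf 26.1 F [-0.5  0.4 -2.1] M [ 0.05 -0.01 -0.04] tilt 0.05
[300 234]
```

View pics/c4.png

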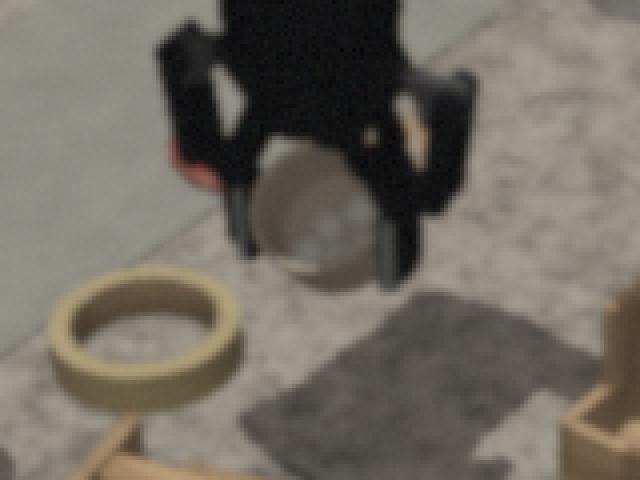

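>>> move_arm(
  series=[
    {"translation":[0,0,0.6],"yaw":0,"grip":-1},
    {"translation":[0,0,0.8],"yaw":0,"grip":-1},
    {"translation":[0,0,0.8],"yaw":0,"grip":-1},
    {"translation":[0,0,0.36],"yaw":0,"grip":-1},
    {"translation":[0,0,0],"yaw":0,"grip":-1},
  ],
)

```text
time: 8.95
tool_pos: [615.1, 65.0, 26.3]
tcp_rot: [-0.001, 0.599, 0.801, -0.001]
ft_force: [-0.1, 0.4, -0.9]
width: 60.6
grasp_force: 26.1
```

>>> move_arm(
  series=[
    {"translation":[0.1,0,0.05],"yaw":0,"grip":-1},
    {"translation":[0.1,0,0.05],"yaw":0,"grip":-1},
    {"translation":[0.1,0,0.05],"yaw":0,"grip":-1},
  ],
)

```text
time: 9.25
tool_pos: [613.4, 76.4, 22.9]
tcp_rot: [0.001, 0.599, 0.8, 0.001]
ft_force: [-0.7, -0.1, -1.4]
width: 60.6
grasp_force: 26.1
```

>>> move_arm(
  series=[
    {"translation":[0.1,0,0.06],"yaw":0,"grip":-1},
    {"translation":[0.08,0,0.06],"yaw":0,"grip":-1},
  ],
)

```text
time: 9.45
tool_pos: [611.0, 83.2, 17.3]
tcp_rot: [0.0, 0.599, 0.8, 0.0]
ft_force: [1.5, -2.3, -0.3]
width: 60.4
grasp_force: 26.1
```

```bash
python3 -c "
from h import *
info()"
```

```text
t 9.45 tcp [611.   83.2  17.3] caddy-frame 44.4 -103.8 yang 16.35 w 60.4 gf 26.1 F [ 1.5 -2.3 -0.3] M [-0.25 -0.15 -0.02] tilt 0.05
```

>>> move_arm(
  series=[
    {"translation":[-0.2,0,-0.25],"yaw":0,"grip":-1},
    {"translation":[-0.6,0,0],"yaw":0,"grip":-1},
    {"translation":[0,0,0],"yaw":0,"grip":-1},
    {"translation":[0,0,0.15],"yaw":0,"grip":-1},
    {"translation":[0,0,0.1],"yaw":0,"grip":-1},
  ],
)

```text
time: 9.95
tool_pos: [619.7, 52.2, 16.6]
tcp_rot: [-0.0, 0.6, 0.8, 0.0]
ft_force: [-0.0, 0.1, -1.0]
width: 60.5
grasp_force: 26.1
```

>>> move_arm(
  series=[
    {"translation":[0.03,0,0.04],"yaw":0,"grip":-1},
    {"translation":[0.05,0,0.04],"yaw":0,"grip":-1},
  ],
)

```text
time: 10.15
tool_pos: [618.7, 55.6, 13.4]
tcp_rot: [-0.0, 0.599, 0.801, -0.0]
ft_force: [0.3, 0.0, -1.6]
width: 60.6
grasp_force: 26.1
```

>>> move_arm(
  series=[
    {"translation":[0.05,0,0.04],"yaw":0,"grip":-1},
  ],
)

```text
time: 10.25
tool_pos: [618.3, 57.6, 12.0]
tcp_rot: [-0.0, 0.599, 0.801, 0.0]
ft_force: [-1.1, -0.2, 1.1]
width: 60.9
grasp_force: 26.2
```

```bash
python3 -c "
from h import *
info()
c=cam('top');im=snap('top','t4');p=[[47,122],[328,40],[428,398],[148,478]]
o=cv2.imread('pics/t0.png');d=np.abs(im.astype(int)-o).sum(2)[230:355,180:262];print('caddy diff',d.mean().round(1),(d>60).sum())"
```

```text
t 10.25 tcp [618.3  57.6  12. ] caddy-frame 44.2 -130.4 yang 16.36 w 60.9 gf 26.2 F [-1.1 -0.2  1.1] M [-0.01  0.14  0.08] tilt 0.01
caddy diff 89.4 5321
```

```bash
python3 -c "
from h import *
c=cam('scene');s,_=st();p=s['tool_pos']+[0,0,18.7];im=snap('scene','s5');u=proj(c,[p])[0].astype(int)
a=cv2.resize(im[u[1]-50:u[1]+50,u[0]-66:u[0]+67],None,fx=4,fy=4,interpolation=3)[:400,:530]
t=cv2.imread('pics/t4.png');b=cv2.resize(t[225:360,180:300],(267,300));w=cv2.resize(snap('wrist','w5'),(400,300))
q=cv2.imread('pics/t0.png')[225:360,180:300];q=cv2.resize(q,(178,200))
o=np.zeros((600,800,3),np.uint8);o[:400,:a.shape[1]]=a;o[:300,533:]=b;o[300:,400:]=w;o[400:,:178]=q
cv2.imwrite('pics/c5.png',o)
"
```

View pics/c5.png

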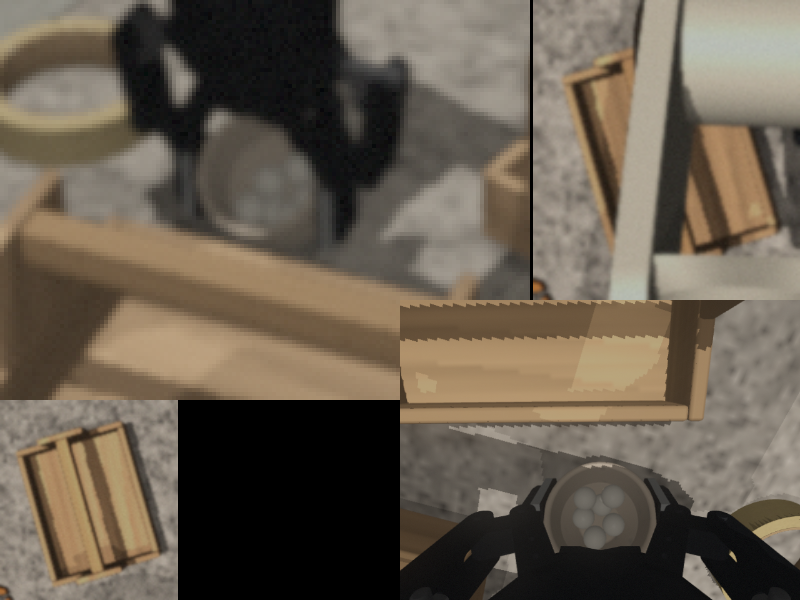

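```bash
python3 -c "
from h import *
c=cam('wrist');s,_=st();th=np.linspace(0,2*np.pi,73)
im=cv2.imread('pics/w5.png')
g=im[200:420,322].astype(int);print('col322',[(200+i,*g[i]) for i in range(40,75,2)])
g=im[330,200:440].astype(int).sum(1);print('row330',g[::3].tolist())
for off in(19,23,28):
  for a in(45,55,65,75,90):
    ar=np.radians(a);ax=np.r_[np.sin(ar)*ey,np.cos(ar)];lo=np.r_[np.cos(ar)*ey,-np.sin(ar)];e=np.r_[ex,0]
    P=s['tool_pos']+[0,0,off];h=off+16.6
    def circ(z,r):
        q=proj(c,[P+(z-h)*ax+r*(np.cos(t)*lo+np.sin(t)*e) for t in th]);return q[:,0].min().round(),q[:,0].max().round(),q[:,1].min().round(),q[:,1].max().round()
    P0=P-h*ax+22*lo
    print(off,a,'rim',circ(55,31),'floor',circ(5,20),'corner z',P0[2].round(1),'low rim z',(P+(55-h)*ax+31*lo)[2].round(1))
"
```

```text
col322 [(240, np.int64(121), np.int64(132), np.int64(140)), (242, np.int64(119), np.int64(130), np.int64(137)), (244, np.int64(118), np.int64(128), np.int64(136)), (246, np.int64(118), np.int64(128), np.int64(135)), (248, np.int64(98), np.int64(107), np.int64(114)), (250, np.int64(68), np.int64(75), np.int64(80)), (252, np.int64(69), np.int64(76), np.int64(81)), (254, np.int64(71), np.int64(78), np.int64(84)), (256, np.int64(72), np.int64(80), np.int64(85)), (258, np.int64(77), np.int64(86), np.int64(94)), (260, np.int64(119), np.int64(133), np.int64(146)), (262, np.int64(145), np.int64(162), np.int64(175)), (264, np.int64(150), np.int64(167), np.int64(180)), (266, np.int64(111), np.int64(125), np.int64(136)), (268, np.int64(82), np.int64(93), np.int64(102)), (270, np.int64(66), np.int64(75), np.int64(83)), (272, np.int64(69), np.int64(77), np.int64(86)), (274, np.int64(70), np.int64(80), np.int64(87))]
row330 [93, 92, 87, 97, 86, 186, 231, 230, 86, 85, 75, 247, 260, 257, 225, 193, 193, 189, 195, 198, 198, 233, 241, 236, 241, 239, 244, 242, 276, 293, 302, 300, 304, 299, 291, 284, 260
[... 2484 characters left out ...]
 (np.float64(278.0), np.float64(363.0), np.float64(327.0), np.float64(414.0)) corner z -3.4 low rim z 20.8
28 65 rim (np.float64(233.0), np.float64(409.0), np.float64(256.0), np.float64(403.0)) floor (np.float64(276.0), np.float64(365.0), np.float64(343.0), np.float64(429.0)) corner z 1.4 low rim z 16.5
28 75 rim (np.float64(234.0), np.float64(408.0), np.float64(263.0), np.float64(387.0)) floor (np.float64(275.0), np.float64(366.0), np.float64(360.0), np.float64(443.0)) corner z 7.4 low rim z 13.0
28 90 rim (np.float64(235.0), np.float64(407.0), np.float64(276.0), np.float64(359.0)) floor (np.float64(272.0), np.float64(370.0), np.float64(384.0), np.float64(461.0)) corner z 18.2 low rim z 9.2
```

>>> move_arm(
  series=[
    {"translation":[0.08,0,0.045],"yaw":0,"grip":-1},
    {"translation":[0.08,0,0.045],"yaw":0,"grip":-1},
  ],
)

```text
time: 10.6
tool_pos: [616.8, 63.4, 9.0]
tcp_rot: [0.0, 0.6, 0.8, 0.0]
ft_force: [-2.9, 1.1, 5.8]
width: 60.6
grasp_force: 26.4
```

>>> move_arm(
  series=[
    {"translation":[0.08,0,0.045],"yaw":0,"grip":-1},
    {"translation":[0.07,0,0.045],"yaw":0,"grip":-1},
  ],
)

```text
time: 10.8
tool_pos: [615.0, 69.4, 5.3]
tcp_rot: [0.0, 0.599, 0.8, 0.0]
ft_force: [-1.8, 0.8, 6.4]
width: 60.7
grasp_force: 26.2
```

>>> move_arm(
  series=[
    {"translation":[0.03,0,0.035],"yaw":0,"grip":-1},
    {"translation":[0,0,0],"yaw":0,"grip":-1},
  ],
)

```text
time: 11.0
tool_pos: [614.7, 70.8, 4.1]
tcp_rot: [0.0, 0.599, 0.8, 0.0]
ft_force: [-3.6, 2.7, 8.2]
width: 60.7
grasp_force: 26.3
```

```bash
cat >> h.py <<'E'
def tilt(name):
    im=snap('wrist',name);info()
    g=im[:,318:327].mean(1).sum(1);print('v',[int(x) for x in g[230:480:3]])
    c=cam('wrist');s,_=st();th=np.linspace(0,2*np.pi,73)
    for a in(30,45,60,70,80,90,100,110,120):
        ar=np.radians(a);ax=np.r_[np.sin(ar)*ey,np.cos(ar)];lo=np.r_[np.cos(ar)*ey,-np.sin(ar)];e=np.r_[ex,0]
        P=s['tool_pos']+[0,0,OFF]
        q=proj(c,[P+(55-H)*ax+31*(np.cos(t)*lo+np.sin(t)*e) for t in th])
        print(a,q[:,1].min().round(),q[:,1].max().round(),'corner z',(P-H*ax+22*lo)[2].round(1),'rim z',(P+(55-H)*ax+31*lo)[2].round(1))
OFF,H=28,44.6
E
python3 -c "
from h import *
tilt('w6')"
```

```text
t 11.05 tcp [614.7  70.8   4.2] caddy-frame 44.5 -116.7 yang 16.35 w 60.4 gf 26.3 F [-2.9  2.7  8.2] M [ 0.22  0.49 -0.08] tilt 0.05
v [425, 426, 426, 426, 361, 413, 414, 415, 417, 273, 250, 251, 244, 275, 290, 266, 256, 255, 260, 259, 258, 258, 258, 258, 257, 256, 253, 254, 255, 282, 277, 269, 271, 274, 277, 267, 265, 276, 290, 307, 315, 324, 327, 330, 327, 321, 312, 289, 261, 254, 255, 255, 257, 244, 243, 252, 269, 70, 69, 68, 66, 65, 64, 58, 60, 57, 57, 57, 56, 50, 50, 50, 50, 47, 48, 51, 45, 47, 46, 45, 46, 47, 44, 44]
30 246.0 431.0 corner z -17.5 rim z 25.7
45 247.0 425.0 corner z -14.9 rim z 17.6
60 253.0 410.0 corner z -9.2 rim z 10.5
70 259.0 396.0 corner z -3.8 rim z 6.6
80 267.0 378.0 corner z 2.8 rim z 3.4
90 276.0 358.0 corner z 10.2 rim z 1.2
100 286.0 338.0 corner z 18.2 rim z -0.2
110 297.0 317.0 corner z 26.7 rim z -0.5
120 299.0 308.0 corner z 35.4 rim z 0.1
```

>>> move_arm(
  series=[
    {"translation":[0.05,0,0.03],"yaw":0,"grip":-1},
    {"translation":[0.05,0,0.03],"yaw":0,"grip":-1},
  ],
)

```text
time: 11.25
tool_pos: [613.8, 74.3, 1.9]
tcp_rot: [0.0, 0.599, 0.8, 0.0]
ft_force: [-2.2, 0.5, 9.7]
width: 60.6
grasp_force: 26.2
```

>>> move_arm(
  series=[
    {"translation":[0.04,0,0.03],"yaw":0,"grip":-1},
    {"translation":[0.02,0,0.02],"yaw":0,"grip":-1},
  ],
)

```text
time: 11.45
tool_pos: [613.2, 76.9, 0.2]
tcp_rot: [0.0, 0.599, 0.8, 0.001]
ft_force: [-3.1, 2.9, 15.2]
width: 60.6
grasp_force: 26.1
```

```bash
python3 -c "
from h import *
tilt('w7')"
```

```text
t 11.5 tcp [6.132e+02 7.700e+01 1.000e-01] caddy-frame 44.8 -110.3 yang 16.35 w 60.6 gf 26.0 F [-2.9  2.8 13.2] M [ 0.22  0.48 -0.02] tilt 0.09
v [266, 270, 265, 263, 262, 377, 413, 431, 434, 434, 436, 435, 388, 251, 252, 275, 296, 281, 274, 273, 276, 280, 278, 277, 277, 276, 276, 276, 275, 275, 272, 274, 274, 277, 283, 283, 283, 286, 289, 289, 262, 274, 289, 306, 316, 325, 336, 343, 340, 335, 331, 321, 299, 256, 252, 253, 255, 76, 72, 72, 73, 66, 69, 63, 63, 62, 58, 57, 58, 55, 54, 54, 51, 53, 54, 48, 49, 50, 50, 50, 48, 45, 45, 47]
30 246.0 431.0 corner z -21.5 rim z 21.6
45 247.0 425.0 corner z -19.0 rim z 13.5
60 253.0 410.0 corner z -13.3 rim z 6.5
70 259.0 396.0 corner z -7.8 rim z 2.5
80 267.0 378.0 corner z -1.3 rim z -0.6
90 276.0 359.0 corner z 6.1 rim z -2.9
100 286.0 338.0 corner z 14.2 rim z -4.2
110 297.0 318.0 corner z 22.7 rim z -4.6
120 299.0 308.0 corner z 31.3 rim z -3.9
```

>>> move_arm(
  series=[
    {"translation":[0,0,-0.4],"yaw":0,"grip":-1},
    {"translation":[0,0,-0.7],"yaw":0,"grip":-1},
    {"translation":[0,0,-0.8],"yaw":0,"grip":-1},
    {"translation":[0.3,-0.28,0],"yaw":0,"grip":-1},
    {"translation":[0.4,-0.28,0],"yaw":0,"grip":-1},
    {"translation":[0.4,-0.28,0],"yaw":0,"grip":-1},
    {"translation":[0.43,-0.28,0],"yaw":0,"grip":-1},
    {"translation":[0,0,0],"yaw":0,"grip":-1},
  ],
)

```text
time: 12.3
tool_pos: [551.2, 123.8, 76.1]
tcp_rot: [-0.0, 0.599, 0.801, 0.0]
ft_force: [-0.3, 0.5, -0.9]
width: 60.5
grasp_force: 25.5
```

```bash
python3 -c "
from h import *
tilt('w8')"
```

```text
t 12.35 tcp [552.2 123.   76.1] caddy-frame -0.9 -49.0 yang 16.4 w 60.5 gf 25.5 F [ 0.3 -0.8 -2.5] M [-0.02  0.07 -0.01] tilt 0.05
v [445, 406, 334, 449, 432, 275, 274, 266, 265, 259, 250, 251, 253, 252, 257, 297, 287, 269, 269, 273, 275, 274, 272, 272, 272, 271, 271, 270, 270, 269, 261, 266, 280, 293, 303, 308, 312, 312, 309, 299, 293, 299, 315, 323, 334, 341, 339, 334, 331, 321, 302, 261, 257, 257, 247, 240, 254, 74, 69, 70, 70, 67, 67, 64, 63, 61, 58, 58, 58, 54, 52, 52, 52, 52, 52, 54, 50, 50, 48, 45, 48, 46, 48, 46]
30 247.0 431.0 corner z 54.5 rim z 97.6
45 247.0 425.0 corner z 57.0 rim z 89.6
60 253.0 410.0 corner z 62.8 rim z 82.5
70 259.0 396.0 corner z 68.2 rim z 78.5
80 267.0 378.0 corner z 74.7 rim z 75.4
90 276.0 359.0 corner z 82.1 rim z 73.1
100 286.0 338.0 corner z 90.2 rim z 71.8
110 297.0 318.0 corner z 98.7 rim z 71.4
120 299.0 308.0 corner z 107.4 rim z 72.1
```

>>> move_arm(
  series=[
    {"translation":[0,0,0.3],"yaw":0,"grip":-1},
    {"translation":[0,0,0.22],"yaw":0,"grip":-1},
    {"translation":[0,0,0],"yaw":0,"grip":-1},
  ],
)

```text
time: 12.65
tool_pos: [551.9, 121.9, 52.3]
tcp_rot: [-0.001, 0.6, 0.8, -0.001]
ft_force: [-0.6, -0.1, -2.0]
width: 60.7
grasp_force: 25.5
```

>>> move_arm(
  series=[
    {"translation":[0.04,0,0.04],"yaw":0,"grip":-1},
    {"translation":[0.06,0,0.05],"yaw":0,"grip":-1},
    {"translation":[0.04,0,0.04],"yaw":0,"grip":-1},
  ],
)

```text
time: 12.95
tool_pos: [551.2, 127.9, 49.3]
tcp_rot: [0.0, 0.599, 0.8, 0.0]
ft_force: [-0.6, -0.2, 1.8]
width: 60.5
grasp_force: 25.8
```

```bash
python3 -c "
from h import *
tilt('w9')" | head -8
```

```text
t 13.0 tcp [551.1 128.1  49.1] caddy-frame -0.5 -43.8 yang 16.34 w 60.0 gf 25.6 F [ 0.3 -0.1  1.5] M [-0.2  -0.03  0.04] tilt 0.02
v [403, 414, 417, 414, 409, 407, 407, 412, 414, 419, 422, 425, 427, 430, 424, 379, 336, 280, 270, 270, 273, 275, 274, 272, 272, 270, 270, 269, 268, 269, 263, 255, 263, 281, 294, 302, 308, 310, 311, 308, 301, 288, 282, 296, 308, 317, 325, 327, 327, 325, 320, 309, 283, 248, 245, 246, 245, 73, 71, 67, 67, 64, 62, 62, 58, 57, 59, 56, 56, 55, 52, 53, 49, 49, 50, 46, 45, 47, 43, 44, 45, 47, 44, 46]
30 247.0 431.0 corner z 27.5 rim z 70.6
45 247.0 425.0 corner z 30.0 rim z 62.6
60 253.0 410.0 corner z 35.8 rim z 55.5
70 259.0 396.0 corner z 41.2 rim z 51.6
80 267.0 378.0 corner z 47.7 rim z 48.4
90 276.0 359.0 corner z 55.1 rim z 46.1
```

>>> move_arm(
  series=[
    {"translation":[0.03,0,0.05],"yaw":0,"grip":-1},
    {"translation":[0.03,0,0.05],"yaw":0,"grip":-1},
  ],
)

```text
time: 13.2
tool_pos: [550.5, 130.7, 45.8]
tcp_rot: [0.0, 0.599, 0.8, 0.001]
ft_force: [-4.6, 5.7, 9.6]
width: 60.5
grasp_force: 26.1
```

>>> move_arm(
  series=[
    {"translation":[0.03,0,0.05],"yaw":0,"grip":-1},
    {"translation":[0.02,0,0.05],"yaw":0,"grip":-1},
  ],
)

```text
time: 13.4
tool_pos: [550.0, 132.8, 41.9]
tcp_rot: [0.0, 0.599, 0.8, 0.001]
ft_force: [-3.6, 5.7, 9.6]
width: 60.4
grasp_force: 26.1
```

```bash
python3 -c "
from h import *
tilt('wa')" | head -2
```

```text
t 13.45 tcp [549.9 132.9  41.6] caddy-frame -0.3 -38.9 yang 16.35 w 61.1 gf 25.9 F [-1.2  6.1  7.1] M [ 0.71  0.17 -0.01] tilt 0.09
v [262, 268, 270, 269, 244, 244, 252, 256, 251, 246, 260, 306, 379, 394, 403, 409, 410, 406, 403, 399, 401, 404, 396, 240, 243, 244, 246, 248, 247, 231, 258, 276, 276, 276, 274, 255, 260, 277, 290, 297, 305, 309, 311, 310, 304, 295, 271, 266, 281, 294, 303, 312, 322, 329, 326, 322, 319, 70, 68, 67, 65, 64, 60, 61, 60, 57, 59, 56, 57, 49, 50, 52, 49, 48, 48, 51, 47, 44, 45, 47, 46, 41, 41, 44]
```

```bash
python3 -c "
from h import *
for n in('w5','w8','wa'):
  im=cv2.imread(f'pics/{n}.png').astype(int).sum(2)
  print(n)
  for y in range(265,400,12):
    r=im[y,200:440]; print(y,' '.join(str(v//10) for v in r[::5]))
"
```

```text
w5
265 22 23 23 22 22 22 20 21 22 22 22 23 23 23 22 22 21 21 29 42 49 49 41 48 48 27 41 49 28 27 36 25 23 23 24 25 24 34 39 38 33 30 33 37 37 37 38 39
277 22 21 24 26 25 25 21 22 22 22 23 24 24 23 25 27 26 23 22 22 23 23 22 23 23 23 23 23 22 23 23 23 26 28 26 22 23 23 22 20 17 17 25 34 35 38 40 39
289 25 26 28 29 28 27 21 18 18 9 13 24 27 25 21 22 22 22 22 22 22 22 22 22 23 22 22 23 22 22 22 22 22 22 21 25 27 25 12 9 18 18 18 17 18 20 39 23
301 26 27 27 9 9 18 18 17 8 23 26 24 20 21 21 21 21 21 24 25 24 24 26 26 26 27 25 27 28 27 26 22 21 21 21 21 21 23 27 24 8 17 18 18 8 8 22 22
313 27 11 10 12 18 18 10 8 25 26 20 19 20 20 20 24 26 29 30 30 30 29 27 24 25 27 30 31 32 31 30 28 25 23 21 21 20 20 20 26 26 6 11 18 18 11 8 8
325 9 9 18 18 17 8 7 25 25 19 19 19 20 23 24 24 26 30 31 31 31 30 26 30 31 28 29 30 31 31 29 26 24 24 24 20 19 19 19 19 25 25 5 6 17 17 17 6
337 8 8 7 8 15 9 8 26 22 18 18 19 22 23 23 23 24 27 28 28 27 24 27 30 31 31 30 27 26 27 24 24 23 23 24 23 19 19 18 18 23 25 5 7 15 5 6 6
349 8 7 7 7 7 7 18 24 20 18 18 18 22 23 22 23 29 30 31 31 30 28 24 27 26 25 25 27 28 28 26 
[... 3207 characters left out ...]
26 25 25 24 24 23 22 21 20 20 22 10 8 16 7 7 7
349 8 8 8 7 8 8 23 21 19 20 21 22 23 24 24 25 24 27 28 28 27 26 25 26 30 31 31 31 31 29 25 26 25 25 24 23 22 21 20 19 18 21 23 6 6 6 6 6
361 6 7 7 7 7 8 10 23 20 19 20 21 22 23 24 25 29 31 32 32 31 30 28 27 30 31 32 32 31 29 27 27 26 24 24 23 22 21 20 18 19 22 7 6 6 6 6 5
373 6 6 6 7 7 7 7 13 24 20 20 21 22 24 24 25 28 31 32 32 31 29 25 27 27 27 26 23 27 26 26 26 25 25 24 22 21 20 19 19 23 10 6 6 6 5 5 5
385 6 6 7 6 6 6 7 6 18 25 24 20 20 23 24 24 22 24 23 23 25 27 29 31 31 31 30 28 25 26 26 25 25 24 23 23 22 19 23 25 14 5 5 5 5 5 6 5
397 5 6 5 6 5 5 5 6 6 23 24 24 6 7 7 6 7 6 7 7 8 16 30 31 32 32 30 14 7 6 7 7 6 6 6 5 6 24 24 19 5 5 5 5 5 5 5 5
```

```bash
cat > fit.py <<'E'
from h import *
from scipy.optimize import least_squares
th=np.linspace(0,2*np.pi,361)
def fit(pts):
    c=cam('wrist');s,_=st();pts=np.array(pts,float);best=None
    def rim(x):
        a=np.radians(x[0]);lo=np.r_[np.cos(a)*ey,-np.sin(a)];e=np.r_[ex,0]
        o=s['tool_pos']+np.r_[x[1]*ey+x[3]*ex,x[2]]
        return proj(c,o+31*(np.cos(th)[:,None]*lo+np.sin(th)[:,None]*e))
    def f(x):
        q=rim(x);return np.min(np.linalg.norm(q[None]-pts[:,None],axis=2),axis=1)
    for a0 in(30,50,70,90,110):
        r=least_squares(f,[a0,15,35,0]);
        if best is None or r.cost<best.cost: best=r
    q=rim(best.x);print('a,y,z,x',best.x.round(1),'cost',best.cost.round(1),'v',q[:,1].min().round(),q[:,1].max().round())
E
python3 -c "
from fit import *
fit([(322,260),(252,289),(389,289),(243,301),(397,301),(240,313),(402,313),(234,325),(408,325),(232,337),(409,337),(229,349),(411,349),(232,361),(408,361),(235,373),(405,373),(240,385),(401,385),(245,397),(396,397)])
fit([(322,274),(264,289),(377,289),(250,301),(391,301),(240,313),(400,313),(233,325),(406,325),(231,337),(409,337),(229,349),(411,349),(232,361),(409,361),(236,373),(406,373),(240,385),(401,385),(245,397),(396,397)])
fit([(322,274),(264,289),(377,289),(250,301),(391,301),(240,313),(400,313),(233,325),(406,325),(231,337),(409,337)])
"
```

```text
a,y,z,x [51.9  4.8 37.2 -0.2] cost 11.2 v 259.0 435.0
a,y,z,x [66.7  4.5 37.3 -0.3] cost 14.0 v 272.0 429.0
a,y,z,x [71.2  5.4 36.1 -0.4] cost 1.7 v 273.0 419.0
```

>>> move_arm(
  series=[
    {"translation":[0,0,-0.4],"yaw":0,"grip":-1},
    {"translation":[0,0,-0.7],"yaw":0,"grip":-1},
    {"translation":[-0.4,0.2,0],"yaw":0,"grip":-1},
    {"translation":[-0.6,0.3,0],"yaw":0,"grip":-1},
    {"translation":[-0.7,0.3,0],"yaw":0,"grip":-1},
    {"translation":[-0.55,0.3,0.3],"yaw":0,"grip":-1},
    {"translation":[0,0,0.6],"yaw":0,"grip":-1},
    {"translation":[0,0,0.6],"yaw":0,"grip":-1},
  ],
)

```text
time: 14.25
tool_pos: [617.9, 56.9, 23.8]
tcp_rot: [0.0, 0.6, 0.8, 0.0]
ft_force: [0.1, 0.4, -1.1]
width: 60.2
grasp_force: 25.8
```

>>> move_arm(
  series=[
    {"translation":[0,0,0.35],"yaw":0,"grip":-1},
    {"translation":[0,0,0.12],"yaw":0,"grip":-1},
    {"translation":[0,0,0],"yaw":0,"grip":-1},
  ],
)

```text
time: 14.55
tool_pos: [617.3, 58.0, 6.1]
tcp_rot: [-0.0, 0.599, 0.8, -0.0]
ft_force: [0.9, -0.0, -0.7]
width: 60.4
grasp_force: 25.8
```

```bash
python3 -c "
from h import *
info();im=snap('wrist','wb').astype(int).sum(2)
print([int(v)//10 for v in im[240:330:2,322]])
for y in range(265,330,6): print(y,' '.join(str(v//10) for v in im[y,220:420:5]))"
```

```text
t 14.55 tcp [617.3  58.    6.1] caddy-frame 43.3 -129.7 yang 16.35 w 60.4 gf 25.8 F [ 0.9 -0.  -0.7] M [-0.03  0.01  0.05] tilt 0.03
[40, 39, 39, 38, 37, 37, 37, 37, 37, 22, 22, 22, 23, 23, 23, 23, 23, 23, 22, 21, 20, 25, 27, 26, 25, 25, 25, 25, 26, 26, 26, 26, 26, 26, 25, 23, 25, 27, 27, 28, 29, 30, 30, 31, 31]
265 24 21 22 22 22 22 22 22 22 21 22 21 19 19 20 19 19 19 20 21 22 23 22 21 20 19 19 21 22 22 23 23 30 40 40 40 39 36 34 36
271 19 19 20 21 22 22 23 22 23 23 22 22 21 20 20 19 18 18 21 22 23 23 21 19 20 21 21 22 22 23 23 24 24 24 23 22 21 32 30 34
277 23 20 21 21 22 22 22 23 24 23 23 23 23 23 23 20 19 20 22 22 22 21 21 20 21 22 21 22 22 23 23 23 24 24 22 21 18 16 23 33
283 24 20 21 21 21 22 23 24 24 23 22 23 22 22 21 20 23 26 26 26 26 26 25 24 22 20 21 22 23 22 22 22 23 23 23 21 19 17 17 19
289 20 20 19 18 18 8 13 24 23 22 22 21 25 26 26 27 26 26 26 27 26 25 27 27 27 27 27 25 23 21 21 21 21 22 13 8 18 18 19 19
295 27 24 18 18 9 8 9 23 23 23 25 25 25 25 25 25 26 26 26 26 26 25 27 26 26 26 26 26 26 26 25 20 21 21 8 8 9 18 18 17
301 9 18 18 16 8 8 8 21 24 24 24 24 24 24 25 25 25 26 26 26 26 26 26 26 26 26 26 25 25 25 25 25 25 20 7 8 8 17 18 18
307 17 18 18 8 7 8 23 23 23 23 23 24 24 25 25 25 25 26 26 26 26 26 26 26 26 26 25 25 25 24 24 24 24 24 21 7 7 8 18 18
313 18 18 10 7 9 23 22 22 22 23 23 24 24 25 25 25 26 25 26 23 25 26 26 25 25 26 26 25 25 24 24 23 23 22 23 22 7 7 10 18
319 18 18 8 8 22 22 21 21 22 23 23 23 24 25 25 25 26 26 24 27 28 29 29 28 26 25 25 25 25 24 24 23 22 22 21 23 22 6 7 18
325 17 7 7 22 22 20 20 22 22 23 23 24 24 24 23 23 26 26 27 29 30 31 30 30 28 24 25 25 25 24 23 23 21 22 21 21 22 17 6 7
```

>>> move_arm(
  series=[
    {"translation":[0,0,0.1],"yaw":0,"grip":-1},
  ],
)

```text
time: 14.7
tool_pos: [618.3, 58.1, 3.8]
tcp_rot: [0.001, 0.599, 0.8, 0.001]
ft_force: [0.2, 0.4, -1.6]
width: 60.8
grasp_force: 25.8
```

>>> move_arm(
  series=[
    {"translation":[0,0,0.05],"yaw":0,"grip":-1},
    {"translation":[0,0,0],"yaw":0,"grip":-1},
  ],
)

```text
time: 14.9
tool_pos: [617.3, 58.1, 0.5]
tcp_rot: [0.0, 0.599, 0.8, 0.0]
ft_force: [0.8, 0.2, -2.0]
width: 60.6
grasp_force: 25.8
```

```bash
python3 -c "
from fit import *
info()
fit([(322,282),(300,284),(280,289),(270,295),(262,301),(255,307),(245,313),(240,319),(235,325),(352,285),(358,289),(372,295),(382,301),(392,307),(397,313),(400,319)])"
```

```text
t 14.9 tcp [6.173e+02 5.810e+01 5.000e-01] caddy-frame 43.4 -129.6 yang 16.35 w 60.6 gf 25.8 F [ 0.8  0.2 -2. ] M [-0.02 -0.01 -0.01] tilt 0.02
a,y,z,x [58.7  5.3 56.1 -0. ] cost 7.3 v 282.0 497.0
```

>>> move_arm(
  series=[
    {"translation":[0,0,0.06],"yaw":0,"grip":-1},
    {"translation":[0,0,0],"yaw":0,"grip":-1},
  ],
)

```text
time: 15.1
tool_pos: [617.2, 58.1, -2.2]
tcp_rot: [-0.0, 0.599, 0.8, 0.0]
ft_force: [-0.1, -0.2, -1.8]
width: 60.7
grasp_force: 25.8
```

>>> move_arm(
  series=[
    {"translation":[0,0,0.06],"yaw":0,"grip":-1},
    {"translation":[0,0,0],"yaw":0,"grip":-1},
  ],
)

```text
time: 15.3
tool_pos: [617.5, 58.3, -4.2]
tcp_rot: [0.0, 0.599, 0.8, 0.0]
ft_force: [-1.4, 1.4, 5.0]
width: 60.4
grasp_force: 26.0
```

```bash
python3 -c "
from h import *
info()"
```

```text
t 15.3 tcp [617.5  58.3  -4.2] caddy-frame 43.6 -129.5 yang 16.34 w 60.4 gf 26.0 F [-1.4  1.4  5. ] M [ 0.07  0.17 -0.  ] tilt 0.04
```

>>> move_arm(
  series=[
    {"translation":[0,0,-0.04],"yaw":0,"grip":0.7},
    {"translation":[0,0,0],"yaw":0,"grip":0.7},
    {"translation":[0,0,0],"yaw":0,"grip":0.7},
    {"translation":[0,0,0],"yaw":0,"grip":0.7},
    {"translation":[0,0,0],"yaw":0,"grip":0.7},
  ],
)

```text
time: 15.8
tool_pos: [617.3, 58.0, -2.9]
tcp_rot: [-0.0, 0.599, 0.8, 0.0]
ft_force: [-0.4, -0.3, 0.3]
width: 72.4
grasp_force: 0.0
```

>>> move_arm(
  series=[
    {"translation":[0,0,-0.2],"yaw":0,"grip":0.7},
    {"translation":[0,0,-0.3],"yaw":0,"grip":0.7},
    {"translation":[0,0,0],"yaw":0,"grip":0.7},
    {"translation":[0,0,0],"yaw":0,"grip":0.7},
  ],
)

```text
time: 16.2
tool_pos: [617.6, 58.0, 17.8]
tcp_rot: [0.0, 0.599, 0.8, 0.0]
ft_force: [-0.2, 1.3, -0.5]
width: 72.6
grasp_force: 0.0
```

```bash
python3 -c "
from h import *
info();im=snap('wrist','wc');w=im[200:440,180:460]
c=cam('scene');s,_=st();p=s['tool_pos']+[0,0,15];sc=snap('scene','s6');u=proj(c,[p])[0].astype(int);print(u)
o=np.zeros((600,800,3),np.uint8);o[:360,:420]=cv2.resize(w,(420,360));o[:360,420:]=cv2.resize(sc[u[1]-45:u[1]+45,u[0]-47:u[0]+48],(380,360),interpolation=3)
t=snap('top','t6');o[360:,:420]=cv2.resize(t[225:355,170:397],(420,240));o[360:,420:]=cv2.resize(im,(380,240));cv2.imwrite('pics/c6.png',o)"
```

```text
t 16.2 tcp [617.6  58.   17.8] caddy-frame 43.7 -129.7 yang 16.34 w 72.6 gf 0.0 F [-0.2  1.3 -0.5] M [0.04 0.   0.01] tilt 0.07
[305 285]
```

View pics/c6.png

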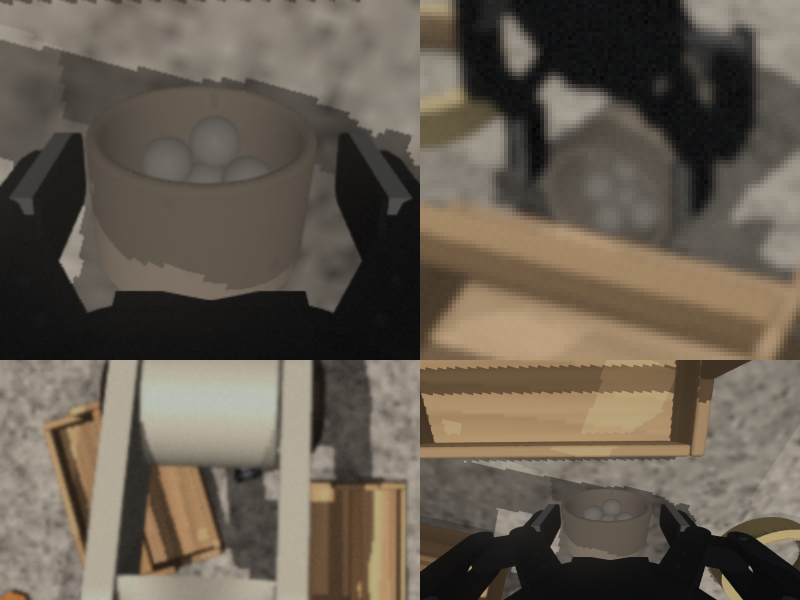

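```bash
python3 -c "
from fit import *
info()
fit([(237,292),(391,290),(317,257),(316,325),(262,267),(362,265),(250,314),(378,312),(282,323),(350,322)])"
```

```text
t 16.35 tcp [617.1  58.   16.9] caddy-frame 43.2 -129.6 yang 16.34 w 73.0 gf 0.0 F [ 0.2 -0.3 -0.2] M [-0.02  0.01  0.04] tilt 0.02
a,y,z,x [88.4 13.3 13.9 -2.7] cost 4.0 v 258.0 326.0
```

>>> move_arm(
  series=[
    {"translation":[0,-0.06,0.1],"yaw":0,"grip":0.7},
    {"translation":[0,0,0.1],"yaw":0,"grip":0.65},
    {"translation":[0,0,0],"yaw":0,"grip":0.6},
    {"translation":[0,0,0],"yaw":0,"grip":0.5},
    {"translation":[0,0,0],"yaw":0,"grip":0.3},
    {"translation":[0,0,0],"yaw":0,"grip":-1},
    {"translation":[0,0,0],"yaw":0,"grip":-1},
    {"translation":[0,0,0],"yaw":0,"grip":-1},
  ],
  force=25,
)

```text
time: 17.15
tool_pos: [615.0, 57.4, 9.2]
tcp_rot: [-0.0, 0.599, 0.8, 0.0]
ft_force: [-0.7, 0.1, 1.8]
width: 60.6
grasp_force: 26.9
```

```bash
python3 -c "
from h import *
info();im=snap('wrist','wd').astype(int).sum(2)
print([int(v)//10 for v in im[240:380:3,318]])
for y in range(250,340,6): print(y,' '.join(str(v//10) for v in im[y,220:420:5]))"
```

```text
t 17.15 tcp [615.   57.4   9.2] caddy-frame 41.0 -129.6 yang 16.34 w 60.6 gf 26.9 F [-0.7  0.1  1.8] M [ 0.07  0.23 -0.02] tilt 0.01
[39, 38, 37, 36, 34, 34, 21, 20, 23, 28, 28, 27, 27, 27, 27, 27, 24, 26, 28, 29, 29, 30, 30, 29, 29, 27, 25, 27, 28, 30, 30, 31, 26, 24, 26, 27, 26, 26, 26, 26, 26, 26, 26, 26, 26, 26, 26]
250 27 21 21 21 22 21 21 22 23 23 24 24 35 41 39 37 33 31 33 35 35 36 38 39 38 37 35 33 34 36 38 39 39 40 40 41 40 37 35 33
256 26 22 22 22 23 22 21 22 22 22 22 23 24 22 22 22 26 20 20 25 35 21 29 23 22 27 33 31 33 33 36 39 39 40 40 42 40 37 36 35
262 23 19 20 22 22 22 22 22 23 22 22 22 21 19 19 20 20 20 19 20 21 22 23 22 21 20 18 19 21 22 36 40 41 40 39 40 40 38 35 34
268 22 18 18 20 21 22 22 22 23 23 23 22 22 23 25 26 27 27 27 28 28 27 27 28 27 26 25 25 22 22 23 24 24 24 34 40 39 36 32 32
274 22 20 19 20 21 22 22 22 23 22 24 25 26 26 25 26 27 27 27 27 28 26 26 27 27 26 26 26 26 25 24 23 24 24 23 22 21 18 26 30
280 25 19 19 21 21 22 22 21 23 23 24 24 25 25 26 26 27 27 27 27 27 27 27 27 27 26 26 26 25 25 24 24 23 22 23 23 21 18 17 18
286 28 26 19 18 18 10 22 21 22 23 
[... 352 characters left out ...]
1 20 18 20 21 22 23 24 24 24 26 26 26 24 26 29 30 31 32 31 29 25 26 25 25 24 23 22 22 20 18 20 22 9 18 18
310 18 17 18 8 22 22 18 20 21 22 23 24 24 28 29 30 29 28 25 27 30 31 31 30 28 26 26 25 25 24 23 22 21 20 18 21 22 7 18 18
316 18 17 7 7 21 23 22 19 21 22 23 24 27 29 31 32 30 29 26 26 27 29 29 28 22 25 26 27 25 23 23 22 21 20 20 22 21 6 7 18
322 17 14 7 7 17 23 24 23 18 22 23 24 27 30 31 32 31 30 27 26 28 28 27 23 26 28 29 29 29 27 23 22 19 22 23 23 14 7 6 12
328 22 9 7 7 12 22 23 24 24 23 21 22 24 29 30 31 30 29 25 29 30 30 30 25 28 30 31 31 30 29 18 23 23 24 23 22 7 6 5 7
334 22 8 7 6 7 22 23 24 24 25 26 25 24 23 21 23 26 26 28 30 31 32 30 25 29 26 21 22 24 24 25 25 24 23 23 22 5 6 5 7
```

>>> move_arm(
  series=[
    {"translation":[0,0,-0.1],"yaw":0,"grip":-1},
    {"translation":[0,-0.1,-0.2],"yaw":0,"grip":-1},
    {"translation":[0,-0.2,-0.3],"yaw":0,"grip":-1},
    {"translation":[0,-0.2,-0.3],"yaw":0,"grip":-1},
    {"translation":[0,-0.2,-0.3],"yaw":0,"grip":-1},
    {"translation":[0,-0.2,-0.2],"yaw":0,"grip":-1},
    {"translation":[0,-0.12,-0.12],"yaw":0,"grip":-1},
  ],
)

```text
time: 17.9
tool_pos: [575.3, 45.6, 71.2]
tcp_rot: [0.0, 0.599, 0.8, 0.0]
ft_force: [0.4, 0.9, -1.6]
width: 60.2
grasp_force: 27.5
```

```bash
python3 -c "
from h import *
info();im=snap('wrist','we').astype(int).sum(2)
print([int(v)//10 for v in im[240:380:3,318]])
for y in range(262,340,12): print(y,' '.join(str(v//10) for v in im[y,220:420:5]))"
```

```text
t 17.9 tcp [575.3  45.6  71.2] caddy-frame -0.4 -129.7 yang 16.34 w 60.2 gf 27.5 F [ 0.4  0.9 -1.6] M [-0.02  0.02 -0.02] tilt 0.07
[37, 34, 22, 22, 23, 23, 23, 23, 26, 29, 28, 28, 28, 28, 28, 27, 26, 28, 29, 30, 31, 31, 31, 30, 29, 26, 26, 28, 29, 31, 31, 32, 32, 21, 26, 28, 27, 27, 27, 27, 27, 27, 27, 27, 27, 27, 27]
262 27 27 28 28 28 29 27 27 28 29 28 27 27 27 27 28 28 29 23 22 21 24 24 24 25 24 24 22 22 23 23 23 22 23 23 38 42 41 41 40
274 24 26 28 29 30 29 27 30 30 24 25 26 26 26 27 27 28 28 28 28 28 27 27 28 28 28 27 27 27 26 25 23 23 22 26 29 30 30 28 37
286 33 28 27 19 19 12 23 23 23 24 25 25 26 26 27 27 27 27 28 28 25 27 27 26 27 27 27 26 26 25 25 24 23 23 23 9 19 19 25 21
298 10 17 19 19 22 21 20 21 22 23 24 25 25 26 26 26 27 27 26 29 31 32 32 31 30 25 26 26 26 25 24 23 22 21 20 22 20 19 19 15
310 19 18 19 9 23 22 19 21 22 23 24 24 25 29 31 30 30 29 26 28 31 32 32 31 29 27 25 25 25 25 24 23 22 21 19 22 23 8 19 19
322 19 14 8 8 18 24 25 24 20 23 24 25 28 31 32 32 32 31 28 28 29 29 28 25 28 30 30 31 30 28 24 23 21 22 24 24 16 7 8 13
334 23 9 7 7 8 23 24 25 26 26 26 25 24 21 24 28 27 28 29 31 32 33 31 26 30 32 29 23 23 24 25 26 25 25 24 23 7 7 5 8
```

Balls unchanged, tilt held. Slow move over the wall.

>>> move_arm(
  series=[
    {"translation":[0.025,0,0],"yaw":0,"grip":-1},
    {"translation":[0.05,0,0],"yaw":0,"grip":-1},
    {"translation":[0.075,0,0],"yaw":0,"grip":-1},
    {"translation":[0.1,0,0],"yaw":0,"grip":-1},
    {"translation":[0.125,0,0],"yaw":0,"grip":-1},
    {"translation":[0.15,0,0],"yaw":0,"grip":-1},
    {"translation":[0.175,0,0],"yaw":0,"grip":-1},
    {"translation":[0.2,0,0],"yaw":0,"grip":-1},
  ],
)

```text
time: 18.75
tool_pos: [565.5, 81.0, 69.9]
tcp_rot: [-0.0, 0.599, 0.8, 0.0]
ft_force: [-0.4, 0.4, -1.0]
width: 60.5
grasp_force: 27.5
```

>>> move_arm(
  series=[
    {"translation":[0.225,0,0],"yaw":0,"grip":-1},
    {"translation":[0.2,0,0],"yaw":0,"grip":-1},
    {"translation":[0.175,0,0],"yaw":0,"grip":-1},
    {"translation":[0.15,0,0],"yaw":0,"grip":-1},
    {"translation":[0.125,0,0],"yaw":0,"grip":-1},
    {"translation":[0.1,0,0],"yaw":0,"grip":-1},
    {"translation":[0.075,0,0],"yaw":0,"grip":-1},
    {"translation":[0.05,0,0],"yaw":0,"grip":-1},
  ],
)

```text
time: 19.55
tool_pos: [553.3, 122.8, 70.0]
tcp_rot: [-0.0, 0.599, 0.8, 0.0]
ft_force: [0.2, 0.0, -1.2]
width: 60.3
grasp_force: 27.5
```

>>> move_arm(
  series=[
    {"translation":[0,0,0.1],"yaw":0,"grip":-1},
    {"translation":[0,0,0.1],"yaw":0,"grip":-1},
  ],
)

```text
time: 19.75
tool_pos: [553.4, 122.6, 61.6]
tcp_rot: [0.0, 0.599, 0.8, 0.0]
ft_force: [-0.0, 0.6, -1.7]
width: 60.5
grasp_force: 27.5
```

```bash
python3 -c "
from h import *
info();im=snap('wrist','wf').astype(int).sum(2)
print([int(v)//10 for v in im[240:380:3,318]])
# caddy wall-top edge rows in wrist image predicted vs. seen
c=cam('wrist');print(proj(c,[np.r_[C+x*ex+y*ey,50] for x in(-80,80) for y in(-67,-75)]).round(0).tolist())
for y in range(286,340,12): print(y,' '.join(str(v//10) for v in im[y,220:420:5]))"
```

```text
t 19.75 tcp [553.4 122.6  61.6] caddy-frame 0.1 -49.8 yang 16.34 w 60.5 gf 27.5 F [-0.   0.6 -1.7] M [ 0.01  0.05 -0.01] tilt 0.0
[40, 35, 27, 27, 27, 26, 26, 26, 27, 30, 29, 29, 29, 29, 29, 27, 27, 29, 30, 31, 32, 32, 32, 31, 30, 27, 27, 29, 30, 32, 32, 32, 33, 22, 26, 28, 28, 28, 28, 28, 28, 28, 27, 28, 28, 28, 27]
[[162.0, 321.0], [164.0, 335.0], [480.0, 321.0], [478.0, 335.0]]
286 26 26 26 20 19 13 24 24 24 24 26 26 26 27 27 28 28 28 28 29 26 28 28 26 28 28 28 27 27 26 25 24 24 24 23 10 20 19 25 25
298 9 17 20 19 23 22 20 22 23 24 25 26 26 27 27 26 28 28 27 30 32 33 33 32 30 26 27 27 26 26 25 24 23 22 20 22 20 19 19 14
310 19 19 19 9 24 23 20 21 23 23 24 25 26 30 31 31 31 30 27 29 32 33 32 32 30 28 25 26 26 25 25 24 23 21 20 22 23 8 19 19
322 19 14 8 8 18 24 25 24 21 23 24 25 29 31 33 33 33 31 29 29 30 30 29 25 29 30 31 31 31 29 24 23 21 22 24 24 16 7 7 14
334 24 9 8 8 8 24 25 25 26 27 27 25 24 22 24 29 28 29 30 32 33 34 32 27 30 32 30 22 24 25 26 26 26 25 25 23 6 6 5 7
```

```bash
python3 -c "
from h import *
im=cv2.imread('pics/wf.png').astype(int)
for x in(40,100,540,600): print(x,[(y,*im[y,x]) for y in range(290,362,5)])
c=cam('wrist');print(proj(c,[np.r_[C+x*ex+y*ey,50] for x in(-95,-87,87,95) for y in(-67,-75)]).round(0).tolist())"
```

```text
40 [(290, np.int64(41), np.int64(56), np.int64(71)), (295, np.int64(42), np.int64(57), np.int64(70)), (300, np.int64(41), np.int64(56), np.int64(69)), (305, np.int64(41), np.int64(57), np.int64(71)), (310, np.int64(46), np.int64(62), np.int64(76)), (315, np.int64(59), np.int64(71), np.int64(83)), (320, np.int64(89), np.int64(96), np.int64(103)), (325, np.int64(84), np.int64(91), np.int64(97)), (330, np.int64(79), np.int64(87), np.int64(93)), (335, np.int64(81), np.int64(90), np.int64(95)), (340, np.int64(74), np.int64(80), np.int64(86)), (345, np.int64(83), np.int64(91), np.int64(97)), (350, np.int64(86), np.int64(93), np.int64(99)), (355, np.int64(86), np.int64(93), np.int64(99)), (360, np.int64(86), np.int64(95), np.int64(101))]
100 [(290, np.int64(86), np.int64(95), np.int64(102)), (295, np.int64(90), np.int64(98), np.int64(106)), (300, np.int64(91), np.int64(99), np.int64(107)), (305, np.int64(86), np.int64(95), np.int64(101)), (310, np.int64(86), np.int64(93), np.int64(100)), (315, np.int64(86), np.int64(94), np.int64(100)), (320, np.int64(86), np.int64(95), np.int64(102)), (325
[... 1375 characters left out ...]
 (310, np.int64(89), np.int64(102), np.int64(113)), (315, np.int64(143), np.int64(154), np.int64(162)), (320, np.int64(138), np.int64(149), np.int64(157)), (325, np.int64(131), np.int64(143), np.int64(150)), (330, np.int64(141), np.int64(151), np.int64(160)), (335, np.int64(144), np.int64(155), np.int64(163)), (340, np.int64(153), np.int64(164), np.int64(173)), (345, np.int64(160), np.int64(171), np.int64(180)), (350, np.int64(154), np.int64(165), np.int64(174)), (355, np.int64(151), np.int64(162), np.int64(170)), (360, np.int64(145), np.int64(156), np.int64(165))]
[[133.0, 321.0], [135.0, 335.0], [148.0, 321.0], [150.0, 335.0], [494.0, 321.0], [492.0, 335.0], [510.0, 321.0], [507.0, 335.0]]
```

```bash
python3 -c "
from h import *
im=cv2.imread('pics/wf.png').astype(int);b=(im[:,:,2]-im[:,:,0]>24)
for x in(140,150,160,170,475,485,495,503): print(x,''.join('#' if v else '.' for v in b[270:350:2,x]))
for y in(290,300,310,320,328): r=np.where(b[y,110:220])[0]+110; q=np.where(b[y,440:530])[0]+440; print(y,r.min() if len(r) else 0,q.max() if len(q) else 0)"
```

```text
140 ##################################......
150 ##################################......
160 ###################################.....
170 ##################################......
475 #################################.......
485 #################################.......
495 #################################.......
503 #################################.......
290 129 512
300 131 510
310 132 509
320 134 507
328 136 506
```

>>> move_arm(
  series=[
    {"translation":[0.04,0,0.06],"yaw":0,"grip":-1},
    {"translation":[0.05,0,0.05],"yaw":0,"grip":-1},
  ],
)

```text
time: 20.0
tool_pos: [552.4, 126.1, 57.4]
tcp_rot: [0.0, 0.6, 0.8, 0.0]
ft_force: [-0.4, -0.2, 1.8]
width: 60.0
grasp_force: 27.6
```

>>> move_arm(
  series=[
    {"translation":[0.05,0,0.05],"yaw":0,"grip":-1},
    {"translation":[0.05,0,0.05],"yaw":0,"grip":-1},
  ],
)

```text
time: 20.2
tool_pos: [551.3, 130.1, 53.6]
tcp_rot: [0.0, 0.599, 0.8, 0.0]
ft_force: [0.4, -0.5, 1.9]
width: 60.6
grasp_force: 27.6
```

>>> move_arm(
  series=[
    {"translation":[0.04,0,0.06],"yaw":0,"grip":-1},
    {"translation":[0.03,0,0.04],"yaw":0,"grip":-1},
  ],
)

```text
time: 20.4
tool_pos: [550.4, 132.9, 49.4]
tcp_rot: [0.0, 0.599, 0.8, 0.0]
ft_force: [-0.4, 0.4, 2.9]
width: 60.4
grasp_force: 26.9
```

```bash
python3 -c "
from h import *
info();im=snap('wrist','wg').astype(int).sum(2)
print([int(v)//10 for v in im[240:390:3,318]])
for y in range(286,352,8): print(y,' '.join(str(v//10) for v in im[y,220:420:5]))"
```

```text
t 20.4 tcp [550.4 132.9  49.4] caddy-frame 0.1 -39.0 yang 16.35 w 60.4 gf 26.9 F [-0.4  0.4  2.9] M [-0.07  0.04  0.  ] tilt 0.01
[28, 36, 39, 40, 41, 42, 41, 41, 40, 41, 41, 42, 42, 42, 40, 26, 26, 24, 24, 31, 32, 32, 33, 32, 32, 32, 30, 24, 28, 28, 28, 28, 28, 28, 28, 28, 28, 28, 28, 28, 28, 28, 28, 28, 28, 28, 28, 28, 28, 28]
286 42 43 45 47 47 47 47 47 47 47 44 43 43 43 43 26 25 36 43 39 26 25 36 43 43 43 43 26 43 43 43 43 43 43 43 43 43 43 43 44
294 23 23 27 23 23 23 23 27 34 37 23 23 23 23 23 23 24 24 23 24 24 25 25 24 24 24 24 25 24 24 24 23 23 22 28 28 26 28 27 32
302 13 21 21 18 24 23 21 23 24 25 26 26 27 27 28 28 29 29 28 31 32 34 33 31 29 28 28 27 27 26 25 24 23 22 19 21 23 18 19 19
310 20 20 20 11 24 25 26 24 22 24 25 26 27 27 26 27 27 25 28 31 33 33 33 32 29 28 28 27 27 26 25 24 21 23 24 24 23 9 20 19
318 20 20 11 11 23 24 26 26 27 27 26 26 25 24 23 27 26 28 26 28 30 31 31 28 24 24 24 24 25 25 26 26 26 26 25 24 21 8 8 19
326 22 10 10 10 19 25 26 26 27 27 27 27 28 28 28 28 28 29 28 29 28 29 28 28 28 28 28 28 27 27 27 26 26 26 25 24 15 7 7 8
334 24 10 9 9 16 24 25 26 26 27 27 27 28 27 28 27 27 28 28 28 28 28 28 28 28 28 28 27 27 27 27 26 26 26 25 24 9 7 6 8
342 9 9 8 8 10 24 25 26 26 27 27 27 28 28 28 28 28 28 28 28 28 28 28 28 28 28 28 27 27 27 27 26 26 25 25 24 7 6 6 8
350 8 10 8 7 8 23 25 26 26 27 27 28 27 27 28 28 28 28 28 28 28 28 28 28 28 28 28 27 27 27 27 26 26 25 24 23 6 6 6 6
```

>>> move_arm(
  series=[
    {"translation":[0.03,0,0.05],"yaw":0,"grip":-1},
    {"translation":[0.03,0,0.05],"yaw":0,"grip":-1},
    {"translation":[0.02,0,0.04],"yaw":0,"grip":-1},
    {"translation":[0,0,0],"yaw":0,"grip":-1},
    {"translation":[0,0,0],"yaw":0,"grip":-1},
    {"translation":[0,0,0],"yaw":0,"grip":-1},
  ],
)

```text
time: 21.05
tool_pos: [549.5, 135.7, 44.0]
tcp_rot: [-0.0, 0.599, 0.8, 0.0]
ft_force: [-0.2, 1.4, 2.3]
width: 59.9
grasp_force: 26.5
```

```bash
python3 -c "
from h import *
info();im=snap('wrist','wh').astype(int).sum(2)
for y in range(294,340,6): print(y,' '.join(str(v//10) for v in im[y,220:420:5]))
S=snap('scene','s8');g=cv2.cvtColor(S,6)
c=cam('scene')
# warp interior floor of caddy (z=16) to count balls
pts=np.float32([[-87,-67],[87,-67],[87,67],[-87,67]]);uv=proj(c,[np.r_[C+a*ex+b*ey,16] for a,b in pts]).astype(np.float32)
print(uv.round(0).tolist())"
```

```text
t 21.05 tcp [549.5 135.7  44. ] caddy-frame 0.1 -36.1 yang 16.34 w 59.9 gf 26.5 F [-0.2  1.4  2.3] M [0.23 0.08 0.03] tilt 0.01
294 45 46 43 46 46 46 46 46 46 41 41 41 24 24 41 34 25 24 24 34 24 25 24 24 24 34 42 24 24 24 24 42 42 42 42 42 42 42 42 42
300 25 34 27 31 31 31 30 43 46 25 25 25 25 25 25 25 25 25 25 25 24 25 25 25 25 25 25 24 25 24 25 24 25 25 24 34 43 43 42 43
306 25 25 25 25 25 25 27 31 25 25 25 25 25 25 25 25 25 25 25 25 25 25 25 25 25 25 25 25 25 25 25 25 25 25 25 25 25 25 25 32
312 23 23 23 24 23 23 23 23 24 24 23 23 24 24 24 23 23 23 23 23 23 23 23 23 23 23 23 23 23 23 23 23 23 23 23 22 22 22 22 22
318 19 20 11 10 24 25 26 27 27 27 27 28 28 28 28 28 28 29 29 29 29 29 28 29 29 28 28 28 28 27 27 27 27 26 26 25 23 9 9 19
324 20 11 10 10 23 25 26 26 27 27 27 28 28 28 28 27 28 29 28 29 29 29 29 28 28 28 28 28 28 27 27 27 26 26 25 24 18 8 8 10
330 24 11 10 9 21 25 26 26 27 27 28 27 28 28 28 28 28 29 29 29 29 28 28 28 28 28 28 28 28 27 27 27 26 25 25 24 15 7 7 9
336 24 10 9 9 19 24 25 26 27 27 27 27 28 28 28 28 29 28 29 29 29 29 28 28 28 28 28 28 27 27 27 27 26 26 25 24 12 7 7 8
[[360.0, 333.0], [270.0, 308.0], [230.0, 360.0], [330.0, 393.0]]
```

>>> move_arm(
  series=[
    {"translation":[-0.05,0,-0.2],"yaw":0,"grip":-1},
    {"translation":[0.05,0,-0.3],"yaw":0,"grip":-1},
    {"translation":[-0.05,0,-0.5],"yaw":0,"grip":-1},
    {"translation":[0,0,-0.5],"yaw":0,"grip":-1},
    {"translation":[0,0,0],"yaw":0,"grip":-1},
    {"translation":[0,0,0],"yaw":0,"grip":-1},
  ],
)

```text
time: 21.75
tool_pos: [550.2, 133.8, 104.5]
tcp_rot: [0.0, 0.599, 0.8, 0.0]
ft_force: [0.3, 0.1, -1.7]
width: 60.3
grasp_force: 27.4
```

```bash
cat > balls.py <<'E'
from h import *
def white(n,f):
    im=snap(n,f);c=cam(n);h=cv2.cvtColor(im,cv2.COLOR_BGR2HSV)
    uv=proj(c,[np.r_[C+a*ex+b*ey,z] for z in(8,50) for a in(-95,95) for b in(-75,75)]).astype(np.int32)
    m=np.zeros(h.shape[:2],np.uint8);cv2.fillConvexPoly(m,cv2.convexHull(uv),255)
    w=((h[:,:,1]<55)&(h[:,:,2]>125)&(m>0)).astype(np.uint8)
    k,l,s,ce=cv2.connectedComponentsWithStats(w)
    for i in range(1,k):
        if s[i,4]>=8:
            p=ray(c,[ce[i]],16)[0,:2]-C;print(n,ce[i].round(0),'area',s[i,4],'bbox',s[i,2:4],'caddy',(p@ex).round(0),(p@ey).round(0))
E
python3 -c "
from balls import *
info();white('scene','s9');white('top','t9');white('wrist','wi')"
```

```text
t 21.75 tcp [550.2 133.8 104.5] caddy-frame 0.2 -38.1 yang 16.34 w 60.3 gf 27.4 F [ 0.3  0.1 -1.7] M [ 0.06  0.03 -0.03] tilt 0.06
scene [230. 334.] area 22 bbox [10 14] caddy 118.0 16.0
scene [275. 336.] area 63 bbox [9 9] caddy 45.0 -7.0
scene [293. 341.] area 65 bbox [9 9] caddy 11.0 -7.0
scene [326. 342.] area 32 bbox [8 7] caddy -41.0 -26.0
scene [312. 347.] area 70 bbox [10 10] caddy -24.0 -7.0
scene [301. 351.] area 72 bbox [10 10] caddy -10.0 9.0
scene [222. 355.] area 8 bbox [2 6] caddy 105.0 63.0
top [236. 296.] area 5301 bbox [83 86] caddy -1.0 12.0
top [214. 346.] area 32 bbox [ 6 12] caddy -87.0 82.0
wrist [317.  62.] area 2295 bbox [366  93] caddy -3.0 79.0
wrist [322. 106.] area 508 bbox [25 26] caddy 0.0 53.0
wrist [302. 175.] area 421 bbox [22 23] caddy -12.0 10.0
wrist [283. 194.] area 262 bbox [23 14] caddy -26.0 -3.0
wrist [334. 194.] area 235 bbox [23 13] caddy 9.0 -3.0
wrist [384. 194.] area 214 bbox [23 12] caddy 43.0 -3.0
wrist [170. 298.] area 59 bbox [ 6 35] caddy -111.0 -80.0
```

>>> move_arm(
  series=[
    {"translation":[-0.4,0.2,0],"yaw":0,"grip":-1},
    {"translation":[-0.7,0.3,0],"yaw":0,"grip":-1},
    {"translation":[-0.7,0.3,0],"yaw":0,"grip":-1},
    {"translation":[-0.5,0.32,0.3],"yaw":0,"grip":-1},
    {"translation":[0,0,0.7],"yaw":0,"grip":-1},
    {"translation":[0,0,0.7],"yaw":0,"grip":-1},
    {"translation":[0,0,0.45],"yaw":0,"grip":-1},
    {"translation":[0,0,0],"yaw":0,"grip":-1},
  ],
)

```text
time: 22.7
tool_pos: [617.5, 57.5, 14.7]
tcp_rot: [-0.002, 0.6, 0.8, -0.001]
ft_force: [-0.2, -0.6, -0.8]
width: 60.6
grasp_force: 27.6
```

>>> move_arm(
  series=[
    {"translation":[0,0,0.06],"yaw":0,"grip":-1},
    {"translation":[0,0,0],"yaw":0,"grip":-1},
  ],
)

```text
time: 22.9
tool_pos: [619.5, 57.9, 16.3]
tcp_rot: [0.0, 0.599, 0.8, 0.0]
ft_force: [0.2, -0.5, -0.4]
width: 60.4
grasp_force: 27.6
```

>>> move_arm(
  series=[
    {"translation":[-0.02,0,0.06],"yaw":0,"grip":-1},
    {"translation":[0,0,0],"yaw":0,"grip":-1},
  ],
)

```text
time: 23.1
tool_pos: [619.4, 57.2, 13.6]
tcp_rot: [0.0, 0.599, 0.8, 0.0]
ft_force: [0.2, 0.0, -0.0]
width: 60.5
grasp_force: 27.6
```

```bash
python3 -c "
from h import *
info()"
```

```text
t 23.1 tcp [619.4  57.2  13.6] caddy-frame 45.2 -131.0 yang 16.34 w 60.5 gf 27.6 F [ 0.2  0.  -0. ] M [ 0.06 -0.01  0.02] tilt 0.04
```

>>> move_arm(
  series=[
    {"translation":[-0.08,0,0.04],"yaw":0,"grip":-1},
    {"translation":[-0.08,0,0.04],"yaw":0,"grip":-1},
  ],
)

```text
time: 23.3
tool_pos: [621.2, 51.0, 10.1]
tcp_rot: [0.0, 0.599, 0.8, 0.0]
ft_force: [0.1, -0.2, -0.5]
width: 60.2
grasp_force: 27.6
```

>>> move_arm(
  series=[
    {"translation":[-0.08,0,0.04],"yaw":0,"grip":-1},
    {"translation":[-0.04,0,0],"yaw":0,"grip":-1},
  ],
)

```text
time: 23.5
tool_pos: [622.7, 46.3, 8.7]
tcp_rot: [0.0, 0.6, 0.8, 0.0]
ft_force: [-1.4, 2.2, 6.2]
width: 60.2
grasp_force: 27.7
```

>>> move_arm(
  series=[
    {"translation":[0,0,0],"yaw":0,"grip":0.5},
    {"translation":[0,0,0],"yaw":0,"grip":0.7},
    {"translation":[0,0,0],"yaw":0,"grip":0.7},
    {"translation":[0,0,-0.1],"yaw":0,"grip":0.7},
    {"translation":[0,0,-0.1],"yaw":0,"grip":0.7},
    {"translation":[0,0,0],"yaw":0,"grip":0.7},
    {"translation":[0,0,0],"yaw":0,"grip":0.7},
  ],
)

```text
time: 24.2
tool_pos: [622.4, 46.6, 16.6]
tcp_rot: [0.0, 0.599, 0.8, 0.0]
ft_force: [-0.2, 0.4, -0.8]
width: 72.7
grasp_force: 0.0
```

```bash
python3 -c "
from h import *
info();im=snap('wrist','wj').astype(int).sum(2)
print([int(v)//10 for v in im[230:400:3,316]])
for y in range(236,350,6): print(y,' '.join(str(v//10) for v in im[y,215:425:5]))"
```

```text
t 24.2 tcp [622.4  46.6  16.6] caddy-frame 45.1 -142.0 yang 16.34 w 72.7 gf 0.0 F [-0.2  0.4 -0.8] M [-0.03 -0.05  0.04] tilt 0.02
[38, 39, 40, 40, 40, 40, 38, 37, 21, 21, 21, 22, 22, 21, 21, 22, 22, 22, 23, 22, 22, 27, 27, 25, 25, 29, 32, 32, 32, 32, 25, 25, 25, 24, 25, 27, 27, 27, 27, 27, 27, 27, 27, 27, 27, 27, 26, 27, 25, 25, 25, 25, 25, 25, 24, 25, 24]
236 23 19 21 22 23 33 40 40 41 41 40 40 37 34 33 34 33 32 35 38 40 42 39 35 35 35 35 38 40 40 41 42 42 41 40 41 38 34 34 38 40 39
242 23 19 21 22 22 23 23 23 24 35 41 41 41 40 39 37 34 33 36 39 40 40 37 35 37 39 38 39 40 41 42 44 44 43 40 39 34 29 32 35 36 36
248 24 20 21 22 23 23 23 24 25 25 24 24 24 24 40 38 26 36 40 40 38 38 37 36 37 38 38 39 41 41 41 41 42 42 40 37 30 26 31 35 35 36
254 29 25 21 22 23 23 23 24 25 24 23 24 24 23 22 21 20 21 23 22 21 33 21 21 21 22 23 40 42 40 39 39 40 41 42 40 37 35 35 35 35 38
260 29 22 21 22 23 23 23 24 24 24 23 24 25 31 30 22 21 20 21 21 21 22 22 21 21 23 24 24 23 22 21 31 38 39 40 39 38 37 35 34 33 36
266 29 28 23 22 23 23 23 23 23 23 24 24 24 27 25 23 23 22 21 21 21 22 22 21 22 23 24 23 23
[... 963 characters left out ...]
7 28 29 29 30 31 31 32 32 32 32 32 32 32 24 25 25 27 24 20 19 18 18 19 24 22 20 6 6 7 6
320 8 7 8 7 8 23 25 23 22 24 24 23 23 24 24 24 24 25 25 25 25 30 32 32 32 31 24 23 23 26 25 20 19 17 23 25 25 27 6 6 6 5
326 7 7 7 7 12 25 24 21 22 22 22 23 23 24 24 24 25 25 24 25 25 25 24 24 28 31 31 25 23 23 26 24 20 19 26 27 25 25 6 6 6 6
332 7 7 7 7 25 24 20 20 21 22 22 23 23 24 25 27 27 27 27 26 25 25 25 24 24 24 29 30 23 23 22 26 22 28 28 27 25 25 6 6 5 6
338 7 7 7 15 24 20 20 20 21 22 22 24 26 26 27 27 27 27 27 27 27 27 27 25 23 24 23 25 29 24 22 24 26 28 29 28 28 28 26 5 5 5
344 7 7 7 24 24 19 19 20 21 22 25 25 26 26 27 26 27 27 27 27 27 27 27 27 26 24 23 23 22 27 21 21 25 23 28 27 28 28 28 5 5 5
```

>>> move_arm(
  series=[
    {"translation":[0,0,-0.5],"yaw":0,"grip":1},
    {"translation":[0,0,-0.8],"yaw":0,"grip":1},
    {"translation":[0,0,-0.8],"yaw":0,"grip":1},
    {"translation":[0,0,0],"yaw":0,"grip":1},
  ],
)

```text
time: 24.65
tool_pos: [624.2, 46.6, 104.8]
tcp_rot: [0.003, 0.599, 0.8, 0.002]
ft_force: [-0.6, 0.7, 0.6]
width: 85.5
grasp_force: 0.0
```

```bash
python3 -c "
from h import *
info();im=snap('wrist','wk');g=cv2.GaussianBlur(cv2.cvtColor(im,6),(5,5),0)
c=cam('wrist');s,_=st();print(proj(c,[np.r_[s['tool_pos'][:2],0],np.r_[s['tool_pos'][:2]+40*ex,0],np.r_[s['tool_pos'][:2]+40*ey,0]]).round(0).tolist())
ch=' .:-=+*#%@'
for y in range(190,330,4): print(y,''.join(ch[min(9,max(0,int((g[y,x]-20)/14)))] for x in range(220,420,2)))"
```

```text
t 24.65 tcp [624.2  46.6 104.8] caddy-frame 46.7 -142.6 yang 16.34 w 85.5 gf 0.0 F [-0.6  0.7  0.6] M [-0.    0.   -0.05] tilt 0.36
[[320.0, 238.0], [374.0, 238.0], [320.0, 184.0]]
190 %%%%%@%%%%%%%%%%%%%%###%%%%%%%%%%%#####*****###########*****##############*******###################
194 %%%%%%%%%%%%%%%%%%%%%%%%%%%%##%%%%%####*********#######*******######%%%%##******##########*****#####
198 %%%%%#########%%%%@@@%%%%%%%########**********########**+****#########%#####*#######################
202 %%%####***########%%%%%%%%%%%#####***********###%%%#******######%%%%%#####****#################%%%%#
206 @@%%###**####***##%%%%%%%@@%%%%########*****#######***#########%%%%%%%###**++*****######%%%#########
210 %@%%%%###########%%%%%%%%@@@%%%%%%%%%###***########**########%%%%%%%%%##*++=+******#################
214 ++**######*#%%%%#%%%%%%%@@@@@%%%%%%#####**##################%%######%%%###*******###%######%%#######
218 ========++*#%%%%%%%%@@@@@@@@@@@@@@@@%####*###%%%%%%%##%%%%%%%%%%%%%%%%%%####******###%%####%%%%%####
222 ===========+++++**#%%@@@@@@@@@@@@@@@@%%#########%%%%%%%@@@@@@%%%%%%%%%%%###
[... 2055 characters left out ...]
+****+====================---==++===++++++++=========--=====---=*%%%%%
306 @@@%%##*++++*#%@@@@%#++++++++++++++****+++==============+++++====++++++++===============+++==+###%#%
310 @@@@%%%%%@@%%%%%%%%%#++++++++++++++++++***********++++++++=======++++++++==+++====++++++++*#######%%
314 %@@@%%%%%%%%%%%%%%%#+=+++++++++++++++++++++++++++++++++++===========++++++======++++++++#%@@%%%%%%%%
318 %@@@%%%%%@@%%%%%%%##*===+++++++++++++++++++++++++++++++===============+++++=======+++++#@@@@@@@@@@@@
322 #@@@@%%%%%%@@@%%%%%#+=====++++++++++++++++++++++++++++=============+++++++++++++++++++*%%%@@@@@@@@@%
326 #%%%%%%%%#%%%%%#%%@%++====-=+++++++++++++++++++++++++===========+====+++++++++++++++++%@@@@@@%%%%@@%
```

```bash
cat > fit2.py <<'E'
from h import *
from scipy.optimize import least_squares
th=np.linspace(0,2*np.pi,181)
def circ(o,ax,u,r,th=th):
    e=np.cross(ax,[0,0,1.]);e/=np.linalg.norm(e);l=np.cross(ax,e)
    return o+u*ax+r*(np.cos(th)[:,None]*e+np.sin(th)[:,None]*l)
def axis(a,psi):
    a,psi=np.radians([a,psi]);d=np.cos(psi)*ey+np.sin(psi)*ex
    return np.r_[np.sin(a)*d,np.cos(a)]
def fit(pts,a=None,z=None):
    c=cam('wrist');s,_=st();pts=np.array(pts,float)
    def f(x):
        A=x[0] if a is None else a;Z=x[4] if z is None else z
        o=np.r_[s['tool_pos'][:2]+x[1]*ex+x[2]*ey,Z]
        q=proj(c,circ(o,axis(A,x[3]),0,31));return np.min(np.linalg.norm(q[None]-pts[:,None],axis=2),axis=1)
    r=min((least_squares(f,[a0,0,10,p0,41]) for a0 in(50,68,85) for p0 in(-30,0,30)),key=lambda r:r.cost)
    print('a,ex,ey,psi,z',r.x.round(1),'cost',r.cost.round(1));return r.x
E
python3 -c "
from fit2 import *
P=[(302,235),(290,236),(320,236),(276,243),(268,252),(264,262),(262,270),(352,270),(350,262),(344,254),(338,246),(262,280),(266,290),(272,298),(284,305),(296,309),(310,313),(325,312)]
fit(P);fit(P,68,41.1);fit(P,90,31)
im=cv2.imread('pics/wk.png');g=cv2.GaussianBlur(cv2.cvtColor(im,6),(5,5),0);ch=' .:-=+*#%@'
for y in range(262,392,5): print(y,''.join(ch[min(9,max(0,int((g[y,x]-40)/10)))] for x in range(236,400,2)))
"
```

```text
a,ex,ey,psi,z [-10.5  -8.9 -18.4  24.   28.7] cost 7.8
a,ex,ey,psi,z [ 50.   -7.1 -10.    9.8  41. ] cost 92.8
a,ex,ey,psi,z [ 68.  -10.5 -14.1  -1.8  41. ] cost 1886.4
262 +======+++++==+=-::----------==================+++++++++++=-::-=========++===+#%@@
267 =======++++++++-:::------=======================---==+++=++=-==+==========+++++*##
272 =======+++++=++=-:---=============+++++======---------=====+=+++++=====+++++++++++
277 ====--==++++==++----===============+==========------------====++++++++++=====+++++
282 =+++==========+++=---===========================-------::-===-=========-----===+++
287 ==+++++++=====+++*+---===========================-----:::-====+++======--:---===++
292 ++++++++++++==++++**+=--==========================--::::-====++++=--::-------==+++
297 +++++++++**#+=++++++***+=--=====================----::-=+==+++++++==-=============
302 =+++++++%@@@*+++++++*******+==--============-------==++===++++++++=======-----====
307 %#**%@@@@@@@%+++++++**************++==========++++++=====++***+++===+===========++
312 @@@@@@@@@@@@*++++++************************++++++====-===
[... 630 characters left out ...]
@@@@
352 @%@@@@@*++++=======---============----==+++++===++==-----====++++++++++#@@@@@@@@@@
357 @@@@@@#==+++*++++===+++++++++===========+++++========--===++++++++++++*@@@@@@@@@@@
362 #%%@%*+====+++++++===++++++============+++==-----==----====++=+++====*@@@@@@@@@@@@
367 ++++======++++++++++++++=--==================----------==+==--======*@@@@@@@@@@@@@
372 ===========+==++++++++++====++++==========-----------===---::-===++*@@@@@@@@@@@@@@
377 ====+++=====++++++++++++++=+++++=========+==--======---==---====-=*%@@@@@@@@@@@@@@
382 ===++++++++===--==+++++=======++++=====---====--------========-:-#@@@@@@@@@@@@@@@@
387 =+++++++++============+================-:--==+==---==========---*#%@@@@@@%%@@@@@@@
```

```bash
python3 -c "
from fit2 import *
P=[(302,235),(276,243),(268,252),(264,262),(262,270),(352,270),(350,262),(344,254),(338,246),(262,280),(266,290),(272,298),(284,305),(296,309),(310,313),(325,312)]
c=cam('wrist');s,_=st()
for z in(31,36,41,46,51): print(z);fit(P,None,z)
# predicted outlines for hypotheses
def show(a,x,y,psi,z):
    ax=axis(a,psi);o=np.r_[s['tool_pos'][:2]+x*ex+y*ey,z]
    for u,r in((0,31),(-33,31),(-55,22)):
        q=proj(c,circ(o,ax,u,r));print(a,psi,u,'u',q[:,0].min().round(),q[:,0].max().round(),'v',q[:,1].min().round(),q[:,1].max().round(), 'z',circ(o,ax,u,r)[:,2].min().round(1))
show(68,-8,-10,0,41);show(68,-8,-10,15,41);show(45,-8,-14,0,45)
" > o.txt; cat o.txt; rm o.txt
```

```text
31
a,ex,ey,psi,z [167.4  -8.8 -18.   21.8  41. ] cost 6.8
36
a,ex,ey,psi,z [ 59.   -7.3 -12.2  11.4  41. ] cost 9.4
41
a,ex,ey,psi,z [ 61.4  -6.5 -10.4  13.7  41. ] cost 16.0
46
a,ex,ey,psi,z [159.7  -7.6 -13.1  26.2  41. ] cost 22.3
51
a,ex,ey,psi,z [65.6 -5.3 -6.9 16.  41. ] cost 36.3
68 0 0 u 258.0 356.0 v 241.0 308.0 z 12.3
68 0 -33 u 264.0 353.0 v 274.0 343.0 z -0.1
68 0 -55 u 279.0 339.0 v 302.0 351.0 z -0.0
68 15 0 u 259.0 354.0 v 239.0 310.0 z 12.3
68 15 -33 u 252.0 340.0 v 272.0 343.0 z -0.1
68 15 -55 u 261.0 320.0 v 300.0 350.0 z -0.0
45 0 0 u 258.0 357.0 v 236.0 328.0 z 23.1
45 0 -33 u 265.0 352.0 v 257.0 341.0 z -0.3
45 0 -55 u 281.0 338.0 v 280.0 335.0 z -9.4
```

>>> move_arm(
  series=[
    {"translation":[0,0,0],"yaw":1,"grip":1},
    {"translation":[0,0,0],"yaw":1,"grip":1},
    {"translation":[0,0,0],"yaw":0.17,"grip":1},
    {"translation":[0,0,0],"yaw":0,"grip":1},
  ],
)

```text
time: 25.1
tool_pos: [622.0, 46.6, 99.5]
tcp_rot: [-0.0, 0.686, 0.728, -0.0]
ft_force: [0.1, 0.2, -0.2]
width: 85.3
grasp_force: 0.0
```

```bash
python3 -c "
from h import *
info();p=C+34.1*ex-178*ey;go([p[0],p[1],45]);go([p[0],p[1],11])
c=cam('wrist');print(proj(c,[np.r_[C+39.7*ex-153.6*ey,41]]))"
```

```text
t 25.1 tcp [622.   46.6  99.5] caddy-frame 44.7 -142.0 yang 3.43 w 85.3 gf 0.0 F [ 0.1  0.2 -0.2] M [ 0.01  0.01 -0.03] tilt 0.06
units [-0.937 -0.056  1.362] rows 1.4
units [-0.938 -0.055  2.212] rows 2.2
[[317.16561826 276.01309919]]
```

```bash
python3 -c "
from h import *
info();im=snap('wrist','wl');g=cv2.GaussianBlur(cv2.cvtColor(im,6),(5,5),0);ch=' .:-=+*#%@'
for y in range(226,360,5): print(y,''.join(ch[min(9,max(0,int((g[y,x]-40)/9)))] for x in range(240,400,2)))
"
```

```text
t 25.1 tcp [622.   46.6  99.5] caddy-frame 44.7 -142.0 yang 3.43 w 85.3 gf 0.0 F [ 0.1  0.2 -0.2] M [ 0.01  0.01 -0.03] tilt 0.06
226 @@%%%@@@@@@@@@@@@@@@@@@@@@@@@@@@@@@@@@@@@@@@@@@@@@@@@@@@%@@@@@@@@@@@@@@@@@@@@@@@
231 %@@@@@@@@@@@@@@@@@@@@@@@@@@@@@@@@@@%%%@@@@@@@@@@@@@@@@@@%@@@@@@@@@@@@@@@@@@@@@@@
236 @@@@@@@@@@@@@@@@@@@@@@@@@@%%@@@@@@%#%%%@@@@@@@@#+*######*#%%%%%%@@@@@@@@@@@@@@@@
241 +++**********************+=--==+*%@@@@@@@@%%##**+==----------===---=+*###@@@@@@@
246 +++**++++++********+++++++=+**#######################*=-::---------::==++*****@@
251 +++++++***********++++++***********################*#####*+-::::::::-=++++++++++
256 ++++**************+++++++++++*++**********###########*******+=-:::-=+++=====++++
261 ++***********+++++++++========================+++*********++**+=--=+++==++++++++
266 ++++************++++=-----============================++++++++++==+*++++++***+==
271 ++++++++*********++=------==============================---====++++++++++++===--
276 ++++++==++*****++++=------=====++++++++++++++++++=======-------=++==++++=====---
281 ++++++++++++***++++=------==+++
[... 624 characters left out ...]
==+=====+++*********
321 @@@@@@@@@@@@@@@@@@@@#+*********###########************++++===++==++++++++++++++*
326 @@@@@@@@@@@@@@@@@@@@@%*********############**********+++++====++++++++=====++===
331 @@@@@@@@@@@@@@@@@@@@@%*++*******#########************+++++==-========+====+++===
336 @@@@@@@@@@@@@@@@@@@@@@%+++=+****#########***********++++++++===========+++===+++
341 @@@@@@@@@@@@@@@@@@@@@@%*+++====+****************+++++++++++++++==---==++++==++++
346 @@@@@@@@@@@@@@@@@@@@@#*++++++*****+=-------===++++++++++**++++++=----===++++++++
351 @@@@@@@@@@@@@@@@@@@@@+=++++=++++==============++++++++++*++++++++==--===++**++++
356 @@@@@@@@@@@@@@@@@@@@@+===+++======+++======++=======+++**++++++++==--=++++++++++
```

```bash
python3 -c "
from fit2 import *
P=[(322,239),(348,246),(356,251),(362,256),(368,266),(369,276),(276,276),(279,286),(283,296),(288,303),(296,309),(322,317),(340,315),(362,300),(279,266),(283,258)]
fit(P,None,41);fit(P,68,41.1)
s,R=st();p=s['tool_pos'];print((p[:2]-C)@ex,(p[:2]-C)@ey)"
```

```text
a,ex,ey,psi,z [ 62.5  -0.3 -11.6  16.   41. ] cost 24.2
a,ex,ey,psi,z [ 85.   -0.6 -11.9  13.1  41. ] cost 47.6
44.733698514212485 -141.99490310242697
```

>>> move_arm(
  series=[
    {"translation":[-0.45,0.03,0],"yaw":0,"grip":1},
    {"translation":[-0.46,0,0.3],"yaw":0,"grip":1},
    {"translation":[0,0,0.7],"yaw":0,"grip":1},
    {"translation":[0,0,0.7],"yaw":0,"grip":1},
    {"translation":[0,0,0.5],"yaw":0,"grip":1},
    {"translation":[0,0,0],"yaw":0,"grip":0.6},
    {"translation":[0,0,0],"yaw":0,"grip":0.5},
    {"translation":[0,0,0],"yaw":0,"grip":0.4},
  ],
)

```text
time: 25.95
tool_pos: [626.2, 9.7, 13.4]
tcp_rot: [0.001, 0.686, 0.727, 0.0]
ft_force: [0.5, 0.2, -0.8]
width: 59.9
grasp_force: 10.2
```

>>> move_arm(
  series=[
    {"translation":[0,0,0],"yaw":0,"grip":0.2},
    {"translation":[0,0,0],"yaw":0,"grip":-1},
    {"translation":[0,0,0],"yaw":0,"grip":-1},
    {"translation":[0,0,0],"yaw":0,"grip":-1},
  ],
  force=22,
)

```text
time: 26.35
tool_pos: [626.0, 10.3, 12.9]
tcp_rot: [0.0, 0.686, 0.727, 0.0]
ft_force: [-0.1, 0.0, 5.8]
width: 59.5
grasp_force: 24.0
```

```bash
cat > asc.py <<'E'
from h import *
def asc(f,y0=226,y1=400,x0=220,x1=420,dy=6,dx=2,lo=20,st=12):
    info();im=snap('wrist',f);g=cv2.GaussianBlur(cv2.cvtColor(im,6),(5,5),0);ch=' .:-=+*#%@'
    for y in range(y0,y1,dy): print(y,''.join(ch[min(9,max(0,int((g[y,x]-lo)/st)))] for x in range(x0,x1,dx)))
E
python3 -c "
from asc import *
asc('wm')"
```

```text
t 26.35 tcp [626.   10.3  12.9] caddy-frame 38.3 -177.9 yang 3.32 w 59.5 gf 24.0 F [-0.1  0.   5.8] M [ 0.02  0.04 -0.  ] tilt 0.06
226 @@@@@@@@@@@@@@@@@@@@@@@@@@@@@@@@@@@@@@@@@@@@@@@@@@@@@@@@@@@@@@@@@@@@@@@@@@@@@@@%%%%@@@@@@@%%##%%@@@@
232 @@@@@@@@@@@@@@@@@@@@@@@@@%%%%@@@@@@@@@@@@@@@@@@@@@@@@@@@@@@@@@@@@@@@@@@@@@@@@@@@@@%%%%@@%%%##%%@@@@@
238 @@@@@@@@@@@@@@@@@@@@%%##%%%%%%@@@@@@@@@@@@@@@@@@@@@@@@@@@@@@@@@@@@@@@@@@@@@@@@@@@@@@@%##%%%%%@@@@@@%
244 @@@@@@@@@@@@@@@@@%#######%%%%%@@@@@@@@@@@@@@@@@@@@@@@@@@@@@@@@@@@@@@@@@@@@@@@@@%%%@@@@@@%%@@@@@@%%%%
250 #*+++++***#@@@@%*****####%%%%%@@@@@@@@@@@@@@@@@@@@@@@@@@@@@@@@@@@@@@@@@@@@@@@@%%%%%%%%@@@@@@@@@%%%@@
256 *++++++++#@@@%*+++***##############**********######%%%**************+++*#%%@@%%%%%%####%@@@@@@@@@@@@
262 *+++++++#@@@%*======++++++++++++++++++++++++****************+++++++++++++++++++++++******%@@@%++++*%
268 *++++++++*+++=========+++++++++++++++++*********************++++++++++++++++++++++========+*#%*+====
274 *+++++++++++===========++++++++++********************************+++++++++++++++===========+++++====
280 ++=+++++++++=======
[... 1550 characters left out ...]
 
370          =@@@@@@#********###*++++++++++++++++++++++++++++++++++++++++++++++******++++++=++=.  @  @ @
376         .*@@@@@@#***#********########***++++++++++++++++++++++++++++++**************++=====:    @@@@
382          .+@@@@@@@#********+++***###############***++++++**+++***********##*********++====: @@@@@@@@
388           .+@@@@@@*++++++++++++++++++++++*****##*##*###*******************************+++: @@@@@@@@@
394             +@@@@@+:...:::::::::..::-=+++**+++++++++++++++++++==--::::::::::::::::=***++: @@@@@@@@@@asc.py:4: RuntimeWarning: overflow encountered in scalar subtract
  for y in range(y0,y1,dy): print(y,''.join(ch[min(9,max(0,int((g[y,x]-lo)/st)))] for x in range(x0,x1,dx)))
```

>>> move_arm(
  series=[
    {"translation":[0,0,-0.4],"yaw":0,"grip":-1},
    {"translation":[0,0,-0.6],"yaw":-0.5,"grip":-1},
    {"translation":[0,0,-0.5],"yaw":-0.8,"grip":-1},
    {"translation":[0,0,0],"yaw":-0.87,"grip":-1},
    {"translation":[0.2,-0.1,0],"yaw":0,"grip":-1},
    {"translation":[0.5,-0.1,0],"yaw":0,"grip":-1},
    {"translation":[0.5,-0.1,0],"yaw":0,"grip":-1},
    {"translation":[0.4,-0.1,0],"yaw":0,"grip":-1},
  ],
)

```text
time: 27.2
tool_pos: [590.9, 69.3, 72.1]
tcp_rot: [-0.0, 0.6, 0.8, -0.0]
ft_force: [0.1, 0.3, -1.2]
width: 59.4
grasp_force: 24.3
```

>>> move_arm(
  series=[
    {"translation":[0.24,0,0],"yaw":0,"grip":-1},
    {"translation":[0,0,0],"yaw":0,"grip":-1},
  ],
)

```text
time: 27.4
tool_pos: [589.1, 78.0, 72.5]
tcp_rot: [-0.0, 0.599, 0.801, 0.0]
ft_force: [0.5, -0.7, -0.6]
width: 58.9
grasp_force: 24.3
```

```bash
sed -i 's/(g\[y,x\]-lo)/(int(g[y,x])-lo)/' asc.py; python3 -c "
from asc import *
asc('wn',244,400,216,424,7)"
```

```text
t 27.4 tcp [589.1  78.   72.5] caddy-frame 21.9 -102.5 yang 16.42 w 58.9 gf 24.3 F [ 0.5 -0.7 -0.6] M [-0.04 -0.   -0.03] tilt 0.01
244 ***###########%@@@@@%###%%%%%@@@@@@@@@@@@@@@@@@@@@@@@@@@@@@@@@@@@@@@@@@@@@@@@@@@@@%%@@@@@@@@@@%%##%@@@@@
251 ****#####*##%@@@@%***####%%%%%@@@@@@@@@@@@@@@@@@@@@@@@@@@@@@@@@@@@@@@@@@@@@@@@@@@%%%%%%%@@@@@@@@@@@@@@@@
258 ***#########***++==+++++++++++++++*****###%%@@%**##*****##*****##%@@@@@@@@@@@@@@%%%%%#####@@@@@@@@@%%%%@
265 ####*#####***++=====++++++++++++++++**************************************#%%%%%%%%%####***#@@@@@@@@@@@@
272 ###**********++======++++++++++++++***************#########********+++++++++++++++**##****++*%@@@%#%@@@@
279 *************++=======+++++++++**********************##*****************++++++++++++++======+#@@@@*+*#@@
286 @@%#*+***+***++========++++************************************************+++++++++=========*%@@@#**++*
293 @@@#**+===+***++=======+++++*************************************************+++++===========++**+++====
300 =:..:-=====+****++====+++++++++***********************************************+++===========
[... 825 characters left out ...]
+++++++++++++++++++++++++++++++++++++*####**+=.            
363             -@@@%#****#*++++++++++++++++++++++++++++++++++++++++++++++++++++++++****++***%@@-           
370            +@@@%#**++++***##**+++++++++++++++++++++++++++++++++++++++++++++++******+***#@@@@@=          
377           .+@@%####*******############*+++++++++++++++++++++++++++++++++***##*********%@@@@@@+          
384             =%#####********************########****+++++++++***+++****++++*****++++*@@@@@@@@-           
391              .+#####*******###******+++++++++===++**###******#####****************#@@@@@@@@:            
398               .=***+:                       ..:-==++*+++=-:..                       +@@@@*.
```

>>> move_arm(
  series=[
    {"translation":[-0.03,0,0.2],"yaw":0,"grip":-1},
    {"translation":[0,0,0.2],"yaw":0,"grip":-1},
    {"translation":[0,0,0.08],"yaw":0,"grip":-1},
    {"translation":[-0.04,0,0.07],"yaw":0,"grip":-1},
  ],
)

```text
time: 27.85
tool_pos: [590.9, 73.0, 50.2]
tcp_rot: [0.0, 0.6, 0.8, 0.0]
ft_force: [1.8, -3.7, 7.0]
width: 59.7
grasp_force: 24.5
```

>>> move_arm(
  series=[
    {"translation":[-0.04,0,0.08],"yaw":0,"grip":-1},
    {"translation":[-0.03,0,0.08],"yaw":0,"grip":-1},
  ],
)

```text
time: 28.05
tool_pos: [592.4, 70.0, 44.4]
tcp_rot: [0.001, 0.6, 0.8, 0.0]
ft_force: [4.7, -6.7, 9.2]
width: 59.6
grasp_force: 23.4
```

>>> move_arm(
  series=[
    {"translation":[-0.03,0,0.08],"yaw":0,"grip":-1},
    {"translation":[-0.02,0,0.08],"yaw":0,"grip":-1},
  ],
)

```text
time: 28.25
tool_pos: [593.1, 67.9, 38.2]
tcp_rot: [0.001, 0.6, 0.8, 0.001]
ft_force: [3.7, -6.9, 9.9]
width: 59.5
grasp_force: 27.7
```

```bash
python3 -c "
from asc import *
asc('wo',200,400,216,424,8)"
```

```text
t 28.25 tcp [593.1  67.9  38.2] caddy-frame 22.9 -113.4 yang 16.28 w 59.5 gf 27.7 F [ 3.7 -6.9  9.9] M [-0.78 -0.64 -0.15] tilt 0.17
200 ++****************************************************************************************************++
208 ####################%%%%%%%##%%%%%%%#%%%%%%%##%%%%%%%%%%%%%%%%%%@@@@@@@@@@@@@@@@@@@@@@@@@@@@@@@@@@@@@@@@
216 @@@@@@@@@@@@@@@@@@@@@@@@@@@@@@@@@@@@@@@@@@@@@@@@@@@@@@@@@@@@@@@@@@@@@@@@@@@@@@@@@@@@@@@@@@@@@@@@@@@@@@@@
224 @@@@@@@@@@@@@@@@@@@@@@@@@@@@@@@@@@@@@@@@@@@@%%%###########%%%@@@@@@@@@@@@@@@%@@@@@@@@@@@@@@@%%%%%%@@@%%%
232 ##%@@@@@@@@@@@@@@@@@@@@@@@@@@@@@@%#################################***#%@@@@@@@@@@@@@@@@@@@@@@@@@@@@@@@@
240 ############*******%@@@@@@@#**********################################******##@@@@@@@@@@@@@@@@@@@@@@@%%%
248 **#####********#@@@@@@%***************##%@@@@@@@@@@@@@@@@@@@@@@%##***************#%@@@@@@@@@@@@@@@%%%%%%
256 ****#####***#@@@@@@#*********+===++******##%%@%****#%#****##%@%**#%@@@%#*************#@@@@@@@@@@@@@@@@@@
264 ###*************+============+++++++++++****+*****************++++++++++++++++******++++%@@
[... 1044 characters left out ...]
=================================----------=++***=.        
352            :+***++==----------=============================================----------==++***=.          
360             .-++***++==------------==================================-------------=+++****+-            
368            .+****++***+++===----------------================-----------------==+++******##**=           
376            =***************++++===-------------------------------------===++++****++*********-          
384             :+********************++++++====----------------=====++++++********+++*****++++=.           
392               -++++********++++****+++*****************************++++++++++***++++***+**-
```

>>> move_arm(
  series=[
    {"translation":[-0.01,0,0.08],"yaw":0,"grip":-1},
    {"translation":[0,0,0.08],"yaw":0,"grip":-1},
    {"translation":[0,0,0.08],"yaw":0,"grip":-1},
  ],
)

```text
time: 28.6
tool_pos: [593.1, 67.5, 28.6]
tcp_rot: [0.001, 0.6, 0.8, 0.0]
ft_force: [2.4, -6.8, 9.3]
width: 59.6
grasp_force: 33.8
```

```bash
python3 -c "
from fit import *
fit([(318,225),(234,304),(413,304),(318,397),(240,330),(408,330),(256,360),(395,360),(286,384),(360,384),(282,234),(356,234),(262,246),(377,246)])
from asc import *
asc('wp',170,400,206,434,10)"
```

```text
a,y,z,x [47.6 16.1 32.   0.8] cost 25.6 v 226.0 393.0
t 28.6 tcp [593.1  67.5  28.6] caddy-frame 22.8 -113.8 yang 16.28 w 59.6 gf 33.8 F [ 2.4 -6.8  9.3] M [-0.73 -0.34 -0.04] tilt 0.16
170 @@@@@@@@@@@@@@@@@@@@@@@@@@@@@@@@@@@@@@@@@@@@@@@@@@@@@@@@@@@@@@@@@@@@@@@@@@@@@@@@@@@@@@@@@@@@@@@@@@@@@@@@@@@@@@@@@@
180 @@@@@@@@@@@@@@@@@@@@@@@@@@@@@@@@@@@@@@@@@@@@@@@@@@@@@@@@@@@@@@@@@@@@@@@@@@@@@@@@@@@@@@@@@@@@@@@@@@@@@@@@@@@@@@@@@@
190 ******++++++++++++++++++++++++++++++++++++++++++++++++++++++++++++++++++++++++++++++++++++++++++++++++++++++++++++
200 +++++++*++*****************************+**********************************************************#***######*#####
210 @@@@@@@@@@@@@@@@@@@@@@@@@@@@@@@@@@@@@@@@@@@@@@@@@@@@@@@@@@@@@@@@@@@@@@@@@@@@@@@@@@@@@@@@@@@@@@@@@@@@@@@@@@@@@@@@@@
220 @@@@@@@@@@@@@@@@@@@@@@@@@@@@@@@@@@@@@@@@@@@@@@@@@@@@@@@@@@@@@@@@@@@@@@@@@@@@%%%%%%%%%%%%%@%%%%%%%%%%%%%%##%%%%%%%%
230 %%@@@@@@@@@@@@@@@@@@@@@@@@@@@@@@@@@@@@@@@@@@@%%#************++*****#%@@@@@@@@@@@@@@@@@@@@@@@@@@@@@@%%##%%@@@@@@@@@
240 **######****#####***#*+++#@@@@@@@@%#*+++++++++**##%@@@@@@@@@@@@@%##**++++++++
[... 1105 characters left out ...]
   
340 .          .-+**++=-------------====+=+++================================++++==+==--------------=++**+:           
350              .-+**++==---------------========================================----------------=++***+:             
360                 .=***++==---------------------=======================---------------------=++***+:                
370                 :+++++***+++=--------------------------------------------------------==++****+***+.               
380                 .=*++++**++***++++==------------------------------------------===+++****+++***##*+.               
390                   .+*************+****++++++====------------------=====++++++***++++++++++****+=.
```

>>> move_arm(
  series=[
    {"translation":[-0.05,0,-0.2],"yaw":0,"grip":-1},
    {"translation":[-0.1,0,-0.4],"yaw":0,"grip":-1},
    {"translation":[0,0.25,-0.2],"yaw":0,"grip":-1},
    {"translation":[0,0.3,0],"yaw":0,"grip":-1},
    {"translation":[0,0,0.3],"yaw":0,"grip":-1},
    {"translation":[0,0,0.3],"yaw":0,"grip":-1},
    {"translation":[0,0,0],"yaw":0,"grip":-1},
  ],
  force=20,
)

```text
time: 29.35
tool_pos: [612.7, 69.0, 32.9]
tcp_rot: [-0.002, 0.6, 0.8, -0.001]
ft_force: [-0.6, -0.3, -1.8]
width: 59.8
grasp_force: 32.2
```

```bash
python3 -c "
from balls import *
from asc import asc
asc('wq',170,400,206,434,10)
c=cam('wrist');print('pred wall',proj(c,[np.r_[C+x*ex-75*ey,50] for x in(-95,20,95)]).round(0).tolist())
im=cv2.imread('pics/wq.png').astype(int);b=(im[:,:,2]-im[:,:,0]>24)
for x in(200,320,440): print(x,''.join('#' if v else '.' for v in b[100:260:3,x]))
for y in(120,150,170): r=np.where(b[y])[0]; print(y,r.min(),r.max())
white('scene','sb')"
```

```text
t 29.35 tcp [612.7  69.   32.9] caddy-frame 42.0 -117.8 yang 16.33 w 59.8 gf 32.2 F [-0.6 -0.3 -1.8] M [ 0.02  0.01 -0.  ] tilt 0.26
170 @@@@@@@@@@@@@@@@@@@@@@@@@@@@@@@@@@@@@@@@@@@@@@@@@@@@@@@@@@@@@@@@@@@@@@@@@@@@@@@@@@@@@@@@@@@@@@@@@@@@@@@@#---------
180 +++++++++++++++++++++++++++++++++++++++++++++++++++++++++++++++++++++++++++++++++++++++++++++++++++++++++++++++==-
190 @@@@@@@@@@@@@@@@@@@@@@@@@@@@@@@@@@@@@@@@@@@@@@@@@@@@@@@@@@@@@@@@@@@@@@@@@@@@@@@@@@@@@@@@@@@@@@@@@@@@@@@@@@@@@@@@@@
200 @@@@@@@@@@@@@@@@@@@@@@@@@@@@@@@@@@@@@@@@@@@@@@@@@@@@@@@@@@@@@@@@@@@@@@@@@@@@@@@@@@@@@@@@@@@@@@@@@@@@@@@@@@@@@@@@@@
210 %#**#%%#*+#@@%##%@%%%#@@@%##**%@@%%%@@@%%%@@@%##*#%%%##%@@@@@@@@%%%%@@@@@%%%@@@%%%%%%%%%%@@@@@@@@@@@@@@@@@@@@@@@@@
220 @@@@@@@@@@@@@@@@@@@@@@@@@@@@%%#######%%%%%%%@@@@@@@@@@@@@@@@@@@@@@@@@@@@@@@@@@@@%%##%%%@@@@@@@%%###%%%@@@@@@@@@@@@
230 ##%@@@@@@@@@@@@@@@@@@@%%%#%%%%%%%@@@@@@@@@@@%#**++++++++++++++++++**####%@@@@@@@@@@%%%%%@@@@@@@@@@@@@@@%%%@@@@@@@@
240 **+++++**************====#@@@@@@@@#*++++++++++++**##%%%@@@@@%%%##**++++++++++++*#@@@@@@@@%#####%%%@@@%%%%%%%%%%@@@
250 ******+++++
[... 1663 characters left out ...]
          .+********++++++++++++++++====------------------=====++++++++++++**********++=.                 
pred wall [[-36.0, 214.0], [261.0, 214.0], [459.0, 215.0]]
200 ####################################..................
320 ####################################...####....#####..
440 ##################################....................
120 0 469
150 0 466
170 0 464
scene [270. 291.] area 29 bbox [12  5] caddy 109.0 -109.0
scene [230. 335.] area 26 bbox [ 9 12] caddy 118.0 18.0
scene [274. 338.] area 68 bbox [9 9] caddy 44.0 -2.0
scene [292. 344.] area 62 bbox [9 9] caddy 10.0 -2.0
scene [311. 349.] area 68 bbox [9 9] caddy -24.0 -2.0
scene [300. 354.] area 66 bbox [9 9] caddy -12.0 14.0
```

>>> move_arm(
  series=[
    {"translation":[0,0,0.2],"yaw":0,"grip":-1},
    {"translation":[0,0,0.12],"yaw":0,"grip":-1},
    {"translation":[0,0,0],"yaw":0,"grip":-1},
  ],
)

```text
time: 29.75
tool_pos: [614.1, 69.2, 22.3]
tcp_rot: [-0.001, 0.599, 0.8, -0.0]
ft_force: [0.2, 0.1, 0.2]
width: 59.6
grasp_force: 32.2
```

>>> move_arm(
  series=[
    {"translation":[0,0,0.05],"yaw":0,"grip":-1},
    {"translation":[0,0,0],"yaw":0,"grip":-1},
  ],
)

```text
time: 29.95
tool_pos: [614.6, 69.2, 21.1]
tcp_rot: [-0.0, 0.599, 0.8, 0.0]
ft_force: [0.3, -0.3, -0.7]
width: 59.1
grasp_force: 32.2
```

```bash
python3 -c "
from h import *
info()"
```

```text
t 29.95 tcp [614.6  69.2  21.1] caddy-frame 43.9 -118.2 yang 16.34 w 59.1 gf 32.2 F [ 0.3 -0.3 -0.7] M [0.   0.09 0.01] tilt 0.01
```

>>> move_arm(
  series=[
    {"translation":[0,0,0.06],"yaw":0,"grip":-1},
    {"translation":[0,0,0],"yaw":0,"grip":-1},
  ],
)

```text
time: 30.15
tool_pos: [614.5, 69.2, 18.5]
tcp_rot: [-0.0, 0.599, 0.8, -0.0]
ft_force: [1.0, 0.2, -1.1]
width: 59.6
grasp_force: 32.2
```

>>> move_arm(
  series=[
    {"translation":[0,0,0.05],"yaw":0,"grip":-1},
    {"translation":[0,0,0],"yaw":0,"grip":-1},
  ],
)

```text
time: 30.35
tool_pos: [614.5, 69.2, 16.5]
tcp_rot: [-0.0, 0.599, 0.8, -0.0]
ft_force: [0.3, 0.6, -0.6]
width: 59.7
grasp_force: 32.2
```

>>> move_arm(
  series=[
    {"translation":[-0.06,0,0.04],"yaw":0,"grip":-1},
    {"translation":[0,0,0],"yaw":0,"grip":-1},
  ],
)

```text
time: 30.55
tool_pos: [615.4, 66.8, 15.2]
tcp_rot: [-0.0, 0.599, 0.8, 0.0]
ft_force: [-0.5, 1.9, 1.7]
width: 59.4
grasp_force: 32.4
```

```bash
python3 -c "
from h import *
info()"
```

```text
t 30.55 tcp [615.4  66.8  15.2] caddy-frame 44.0 -120.7 yang 16.33 w 59.4 gf 32.4 F [-0.5  1.9  1.7] M [0.19 0.08 0.02] tilt 0.02
```

>>> move_arm(
  series=[
    {"translation":[-0.1,0,0.03],"yaw":0,"grip":-1},
    {"translation":[-0.1,0,0],"yaw":0,"grip":-1},
  ],
)

```text
time: 30.75
tool_pos: [617.8, 59.3, 14.3]
tcp_rot: [0.0, 0.599, 0.8, 0.0]
ft_force: [-0.9, 3.1, 4.4]
width: 59.5
grasp_force: 30.4
```

>>> move_arm(
  series=[
    {"translation":[-0.1,0,0.02],"yaw":0,"grip":-1},
    {"translation":[-0.1,0,0.02],"yaw":0,"grip":-1},
  ],
)

```text
time: 30.95
tool_pos: [620.2, 51.4, 12.7]
tcp_rot: [0.0, 0.599, 0.8, 0.0]
ft_force: [-0.5, 1.8, 3.9]
width: 59.2
grasp_force: 23.1
```

```bash
python3 -c "
from asc import *
asc('wr',170,400,206,434,11)"
```

```text
t 30.95 tcp [620.2  51.4  12.7] caddy-frame 44.2 -136.8 yang 16.34 w 59.2 gf 23.1 F [-0.5  1.8  3.9] M [ 0.56  0.16 -0.06] tilt 0.05
170 +++++++=============++++++++++++++++++++++++++=======+++++++******+++++++++=====++++++==+++======++============++*
181 @@@@@@@@@@@@@@@@@@@@@%%%%@@@@@@@@@%%%%%%%%%%%%%%%%@@@@@@@@@@@@@%%%@@@@@@@@@@@@@@@@%%%%%%%%%@@@@@@@@@@@@@@@@@@@@@@@
192 @@@@@@@@@@@@@@@@@@@@%%%#########%%%@@@@@@%%%%######%%%@@@@@@@@@@@@@@@@@@@@@@@@@@@%%%#%%%@@@@@@@@@@@%%%%%%%@@@@@@@@
203 @@@@@@@@@@@@@@%%###%%%%%%%%@@%%%%%%%%%%%%%%%%%@@@@@@@@@@@@@@@@@@@@@@@@@@@@@@@@@@@@@@@@%%%%%@@@@@%%@@@@@@@@@%%%%%@@
214 @@@@@@@%%%%%%%%%%%%%%%%%%%%%%%%%%%%%%%%%%%%%%%@@@@@@@@@@@@@@%@@@@@@@@@%%%%%%@@@@@@@@@@@%%%%%%%####%%%@@@@@%%%%%#%%
225 %%%%%%%%%%%%%#####%%%@@@@@@@@@@@@@@%%%@@@@@@@@@@@@@@@@@@@@@@@@@@@@@@@@@@@@@@@%@@@@@@@@@@@@@@@@@@@%%%%%%%%%%%%%%%@@
236 *****+++*#%@@@@@@@@@@@@@@@@@@@@@@@@@@@@%%#%%%%%%%%%%%%%%%%%%%%%%%%%%%%%%%##%@%##@@@@@@@@@@@@@@@@@%%%%%#%%%%@@@@@@@
247 +++++++++++====+====+*%@@@@@@%*+=*%%%%%%%%%%%%%%%%%%%@@@@@@@@@%%%%%%%%%%%%%%%%%%#*=+#@@@@@@@@@@@@%%%%%%@@@@@@@@@@@
258 +++++==++++
[... 814 characters left out ...]
-. 
335       .-==:=+**+==-----------------===+++++++++++++++++++++++++++++++++++===+==------------------=+++++-:==-      
346             .=+*+++=------------------------=====++++++++++++++++=====-------------------------=+++++-            
357                .=+*+++==-------------------------------------------------------------------==++**+-               
368                 .=++++*++++==---------------------------------------------------------==+++*+++++-                
379                 :+******++++*+++++===-----------------------------------------===++++*+++*****+++-                
390                   .+***********++++++***+++++++=======--------=====+++++++++++++++****###******+.
```

>>> move_arm(
  series=[
    {"translation":[-0.08,0,0.04],"yaw":0,"grip":-1},
    {"translation":[-0.08,0,0.04],"yaw":0,"grip":-1},
  ],
)

```text
time: 31.2
tool_pos: [622.1, 45.0, 9.7]
tcp_rot: [0.001, 0.599, 0.8, 0.0]
ft_force: [0.6, -0.6, 7.7]
width: 59.0
grasp_force: 19.6
```

>>> move_arm(
  series=[
    {"translation":[-0.06,0,0.04],"yaw":0,"grip":-1},
    {"translation":[-0.04,0,0.04],"yaw":0,"grip":-1},
  ],
)

```text
time: 31.4
tool_pos: [623.4, 41.2, 7.0]
tcp_rot: [0.001, 0.6, 0.8, 0.0]
ft_force: [-4.3, 1.8, 18.8]
width: 58.8
grasp_force: 16.3
```

```bash
python3 -c "
from asc import *
asc('ws',170,400,206,434,11)"
```

```text
t 31.4 tcp [623.4  41.2   7. ] caddy-frame 44.4 -147.5 yang 16.33 w 58.8 gf 16.3 F [-4.3  1.8 18.8] M [0.39 0.49 0.07] tilt 0.09
170 @@@@@@@@@@@@@@@@@@%%%########%%%@@@@@@@@@%%%%%%%%%%%%@@@@@@@@@@@@@@@@@@@@@@@@@@@@@@%%%%%%@@@@@@@@@@@@@%%%@@@@@@@@@
181 @@@@@@@@@@@@%%##%%%%%%%@@@@@@@%%%%%%@@@@%%%%@@@@@@@@@@@@@@@@@@@@@@@@@@@@@@@@@@@@@@@@@@@@%%%@@@@@@@@@@@@@@@@@@@%%%%
192 @@@@@@@@%%%%%%%%%%@@@@@@@@@@@@%%%%%%%%%%%%%%@@@@@@@@@@@@@@@@@@@@@@@@@@@@@@@@@@@@@@@@@@@@@@%%%%%%%%#%%%@@@@@@@@%%%%
203 @@@@@@@@%%#####%%@@@@@@@@@@@@@@@@@@@@@@@@@@@@@@@@@@@@@@@@@@@@@@@@@@@@@@@%%%@@@@@@@@@@@@@@@@@@@@@@@@@@@@@@@%%%%%%%%
214 @@@@@@@@@@@@@@@@@@@@@@@@@@@@@@@@@@@@@@@%**********************************##%@@@@@@@@@@@@@@@@@@@@@@@%%%%%%%%%@@@@@
225 %%%%%@@@@@@@@@@@@@@@@@@@@@@@@@@#*+*************###%%%%@@@@@@@@%%%###***********++*#@@@@@@@@@@@@@@@@@@%%%@@@@@@@@@@
236 +++====++*#%@@@@@@@@@@@@@@%*++***%@@@@@@@@@@@@@@@@@@@@@@@@@@@@@@@@@@@@@@@@@@@@@@@@%**++#@@@@@@@@@%%##*##%%%%@@@@@@
247 ******++==+++++++++++++#@@@@@@@@@@@%%%%%%@@@@@@@@@@@@@@@@@@@@@@@@@@@@@@@@%%%%%%%@@@@@@@@@@%#%@@@@%%####%%%%%%%@@@@
258 ##******+++++++
[... 809 characters left out ...]
-:. 
335       .-=+***++===================================+++++++++++++=====================================++**+==:      
346           .=+**++================================================================================++***+:          
357              .-+***++========================================================================+++***=.             
368                 .=*+***+++==============================================================++*****++-                
379                 .+*************++++============================================++++********#*****=                
390                   .+*********###*****************++++++======+++++++++********+++****########**=
```

```bash
python3 -c "
from fit import *
fit([(320,213),(284,218),(355,218),(268,226),(370,226),(252,238),(384,238),(222,313),(414,313),(228,335),(410,335),(236,350),(400,350),(250,365),(385,365),(320,396)])
c=cam('wrist');s,_=st()
for y in(-8,-4,0,4):
  for a in (0,20):
    ar=np.radians(a);t=np.linspace(0,6.28,60);lo=np.r_[np.cos(ar)*ey,-np.sin(ar)]
    q=proj(c,s['tool_pos']+np.r_[y*ey,48]+31*(np.cos(t)[:,None]*lo+np.sin(t)[:,None]*np.r_[ex,0]));print(y,a,q.min(0).round(),q.max(0).round())"
```

```text
a,y,z,x [46.6 22.9 40.3 -0.9] cost 10.8 v 212.0 394.0
-8 0 [227. 301.] [415. 459.]
-8 20 [227. 292.] [415. 484.]
-4 0 [226. 289.] [416. 450.]
-4 20 [226. 281.] [416. 474.]
0 0 [225. 276.] [417. 441.]
0 20 [225. 269.] [417. 465.]
4 0 [224. 264.] [418. 432.]
4 20 [224. 258.] [418. 455.]
```

>>> move_arm(
  series=[
    {"translation":[0,0,-0.3],"yaw":0,"grip":-1},
    {"translation":[0,-0.1,-0.6],"yaw":0,"grip":-1},
    {"translation":[0,-0.2,-0.5],"yaw":0,"grip":-1},
    {"translation":[0.3,-0.2,0],"yaw":0,"grip":-1},
    {"translation":[0.4,-0.1,0],"yaw":0,"grip":-1},
    {"translation":[0.3,0,0],"yaw":0,"grip":-1},
    {"translation":[0,0,0],"yaw":0,"grip":-1},
    {"translation":[0,0,0],"yaw":0,"grip":-1},
  ],
  force=30,
)

```text
time: 32.25
tool_pos: [588.2, 73.9, 61.3]
tcp_rot: [-0.0, 0.599, 0.801, -0.0]
ft_force: [-0.4, -0.2, -0.4]
width: 58.5
grasp_force: 32.1
```

```bash
python3 -c "
from asc import *
asc('wt',100,400,206,434,10)
c=cam('wrist');print('pred wall old',proj(c,[np.r_[C+x*ex+y*ey,50] for y in(-75,-70) for x in(-95,20,95)]).round(0).tolist())
im=cv2.imread('pics/wt.png').astype(int);b=(im[:,:,2]-im[:,:,0]>24)
for x in(100,160,480,530): print(x,100+3*np.where(b[100:320:3,x])[0].max(initial=0))
"
```

```text
t 32.25 tcp [588.2  73.9  61.3] caddy-frame 19.9 -106.3 yang 16.41 w 58.5 gf 32.1 F [-0.4 -0.2 -0.4] M [ 0.   -0.05 -0.03] tilt 0.05
100 ###********************************************#%%%%%%%%%%%%%%%%%%%%%%%%%%%%%%%%%%%%%%%%%%%%%%%%%%%#**************
110 #***+****************************************#%%%%%%%%%%%%%%%%%%%%%%%%%%%%%%%%%%%%%%%%%%%%%%###*******************
120 *****###***%%#**#@@%#*%@@%##@@@@%#*%@@%##@@@@@@@@@@@@@@@@@@@@@@@@@@@@@@@@@@@@@@@@@@@@@@@@@@@@@@@@@@@@@@@@@@@@@@@@@
130 @@@@@@@@@@@@@@@@@@@@@@@@@@@@@@@@@@@@@@@@@@@@@@@@@@@@@@@@@@@@@@@@@@@@@@@@@@@@@@@@@@@@@@@@@@@@@@@@@@@@@@@@@@@@@@@@@@
140 @@@@@@@@@@@@@@@@@@@@@@@@@@@@@@@@@@@@@@@@@@@@@@@@@@@@@@@@@@@@@@@@@@@@@@@@@@@@@@@@@@@@@@@@@@@@@@@@@@@@@@@@@@@@@@@@@@
150 @@@@@@@@@@@@@@@@@@@@@@@@@@@@@@@@@@@@@@@@@@@@@@@@@@@@@@@@@@@@@@@@@@@@@@@@@@@@@@@@@@@@@@@@@@@@@@@@@@@@@@@@@@@@@@@@@@
160 @@@@@@@@@@@@@@@@@@@@@@@@@@@@@@@@@@@@@@@@@@@@@@@@@@@@@@@@@@@@@@@@@@@@@@@@@@@@@@@@@@@@@@@@@@@@@@@@@@@@@@@@@@@@@@@@@@
170 @@@@@@@@@@@@@@@@@@@@@@@@@@@@@@@@@@@@@@@@@@@@@@@@@@@@@@@@@@@@@@@@@@@@@@@@@@@@@@@@@@@@@@@@@@@@@@@@@@@@@@@@@@@@@@@@@@
180 @@@@@@@@@@@
[... 2043 characters left out ...]
=================================================================+****=.           
360                :+****++=====================================================================++****-.              
370                 .#@%******+++=========================================================++********%*                
380                  -**#****++******++++========================================++++*************@@@+                
390                    =*##*************************+++++++++++++++++++***********++++****+++++*%@@*                  
pred wall old [[75.0, 226.0], [321.0, 226.0], [482.0, 226.0], [73.0, 215.0], [321.0, 216.0], [484.0, 216.0]]
100 223
160 220
480 217
530 109
```

>>> move_arm(
  series=[
    {"translation":[-0.06,0,0.25],"yaw":0,"grip":-1},
    {"translation":[0,0,0.2],"yaw":0,"grip":-1},
    {"translation":[0,0,0.08],"yaw":0,"grip":-1},
  ],
)

```text
time: 32.6
tool_pos: [589.3, 70.0, 39.5]
tcp_rot: [0.0, 0.6, 0.8, -0.0]
ft_force: [0.7, -2.9, 1.8]
width: 58.4
grasp_force: 33.2
```

>>> move_arm(
  series=[
    {"translation":[-0.01,0,0.08],"yaw":0,"grip":-1},
    {"translation":[-0.01,0,0.08],"yaw":0,"grip":-1},
  ],
)

```text
time: 32.8
tool_pos: [589.9, 69.4, 34.2]
tcp_rot: [0.0, 0.6, 0.8, 0.0]
ft_force: [2.4, -4.5, 5.9]
width: 58.6
grasp_force: 30.5
```

>>> move_arm(
  series=[
    {"translation":[0,0,0.08],"yaw":0,"grip":-1},
    {"translation":[0,0,0.08],"yaw":0,"grip":-1},
  ],
)

```text
time: 33.0
tool_pos: [589.8, 69.6, 27.7]
tcp_rot: [0.0, 0.6, 0.8, 0.0]
ft_force: [1.5, 0.3, -1.5]
width: 57.8
grasp_force: 32.0
```

```bash
python3 -c "
from asc import *
asc('wu',130,400,206,434,10)
im=cv2.imread('pics/wu.png').astype(int);b=(im[:,:,2]-im[:,:,0]>24)
for x in(100,160,480,530): print(x,100+3*np.where(b[100:320:3,x])[0].max(initial=0))
c=cam('wrist');print('pred',proj(c,[np.r_[C+x*ex+y*ey,50] for y in(-75,-70) for x in(-95,20,95)]).round(0).tolist())"
```

```text
t 33.0 tcp [589.8  69.6  27.7] caddy-frame 20.2 -110.8 yang 16.31 w 57.8 gf 32.0 F [ 1.5  0.3 -1.5] M [-0.07 -0.07 -0.02] tilt 0.04
130 @@@@@@@@@@@@@@@@@@@@@@@@@@@@@@@@@@@@@@@@@@@@@@@@@@@@@@@@@@@@@@@@@@@@@@@@@@@@@@@@@@@@@@@@@@@@@@@@@@@@@@@@@@@@@@@@@@
140 @@@@@@@@@@@@@@@@@@@@@@@@@@@@@@@@@@@@@@@@@@@@@@@@@@@@@@@@@@@@@@@@@@@@@@@@@@@@@@@@@@@@@@@@@@@@@@@@@@@@@@@@@@@@@@@@@@
150 @@@@@@@@@@@@@@@@@@@@@@@@@@@@@@@@@@@@@@@@@@@@@@@@@@@@@@@@@@@@@@@@@@@@@@@@@@@@@@@@@@@@@@@@@@@@@@@@@@@@@@@@@@@@@@@@@@
160 @@@@@@@@@@@@@@@@@@@@@@@@@@@@@@@@@@@@@@@@@@@@@@@@@@@@@@@@@@@@@@@@@@@@@@@@@@@@@@@@@@@@@@@@@@@@@@@@@@@@@@@@@@@@@@@@%%
170 @@@@@@@@@@@@%%%%######********+++++++++++++++++++++++++++++++++++++++++++++++++++++++++++++++******+******##*#####
180 *##*#####%%#%%%%%%%%%@@@@@@@@@@@@@@@@@@@@@@@@@@@@@@@@@@@@@@@@@@@@@@@@@@@@@@@@@@@@@@@@@@@@@@@@@@@@@@@@@@@@@@@@@@@@@
190 @@@@@@@@@@@@@@@@@@@@@@@@@@@@@@@@@@@@@@@@@@@@@@@@@@@@@@@@@@@@@@@@@@@@@@@@@@@@@@@@@@@@@@@@@@@@@@%%%%%%%%%%#%%#####**
200 %%%%#######********+++++++++++======++++++++**#######################*%@%%#*%%%%###%%%%#%%@@%%%%%%%%%%%%%%%%%%%%%%
210 @@@@@@@@@@@@
[... 1675 characters left out ...]
========================================================================--==+++++-           
360                .-++++++=====================================================================++++++-               
370                  :++++++++++++======================================================+++++++++++++:                
380                  .=+++++++++++++++++++++++++++++======================+++++++++++++++++***++===+=.                
390                    :++++++++********+++++++++***#####*****+++++++++++++++++++++++++++++++++++*+:                  
100 205
160 202
480 187
530 184
pred [[10.0, 238.0], [322.0, 239.0], [527.0, 239.0], [7.0, 225.0], [322.0, 226.0], [529.0, 226.0]]
```

```bash
python3 -c "
from fit import *
fit([(380,220),(388,230),(392,240),(396,250),(262,220),(254,230),(320,198)])
from asc import asc
asc('wv',176,300,200,440,5,2,50,14)"
```

```text
a,y,z,x [55.3 26.3  7.4  0.1] cost 0.8 v 198.0 318.0
t 33.05 tcp [589.2  69.8  27. ] caddy-frame 19.7 -110.4 yang 16.31 w 58.0 gf 34.7 F [ 0.1  1.  -1.9] M [-0.05 -0.03 -0.02] tilt 0.04
176 :::::::::::::::::::::::::::::::::::::::::::--------------=--===========++++++++++++++++*********************************
181 ----------========++++++++***********##########################*********************************************************
186 *******************************################################*********************************************************
191 *************************************#########################***********************************++++++++++=++++====-===
196 ******************************************######***********++=========---------:::::::::::::::::..:::...:-:::::--::.:---
201 +++++++==========---------::::::::::::::::::::::::-------------==--------=+++=--+++===++++==+++++=+++++=++++++++++=+++++
206 ::---:::=--:::==-:::-=--::-==----===--=+++=-------------===-----------------==+++++***++++++++++++++++++++++++++++++++**
211 *********++++++*****+++====++++++++
[... 1506 characters left out ...]
:::::::-------------------------::::::::::::::::::::-+*#####*=-=+++++++****++++
276 ---------------::::-----:...::::::::::::::::::::::---------------------::::::::::::::::::::::...-+*####*===+********++++
281 --------------:::-::::......:::::::::::::::::::::::::::-----------:::::::::::::::::::::::::::.....-+*####+:-==+*****++++
286 -------------:::::::.........:::::::::::::::::::::::::::::::::::::::::::::::::::::::::::::::........=**###*-::....::--==
291 -----:------:::::::...........:::::::::::::::::::::::::::::::::::::::::::::::::::::::::::::..........:=+*##*=:::.......:
296 ::::::----:::::::...............:::::::::::::::::::::::::::::::::::::::::::::::::::::::::..............::::-:.......
```

```bash
python3 -c "
from fit import *
fit([(320,237),(285,241),(272,246),(258,252),(250,256),(243,261),(236,266),(232,271),(360,241),(372,246),(384,251),(390,256),(397,261),(402,266),(406,271),(410,276),(414,281),(417,286),(420,291)])
fit([(320,200),(258,226),(252,231),(268,221),(384,226),(390,231),(374,216),(282,211)])
"
```

```text
a,y,z,x [70.7 24.5 46.5 -0.4] cost 5.3 v 236.0 388.0
a,y,z,x [38.9 23.7 34.   0.4] cost 5.3 v 201.0 378.0
```

```bash
python3 -c "
from h import *
from scipy.optimize import least_squares
pts=np.array([(320,237),(285,241),(272,246),(258,252),(250,256),(243,261),(236,266),(232,271),(360,241),(372,246),(384,251),(390,256),(397,261),(402,266),(406,271),(410,276),(414,281),(417,286),(420,291)],float)
c=cam('wrist');s,_=st();th=np.linspace(0,6.283,361)
R=cv2.Rodrigues(c[2])[0];o=-R.T@c[3]-s['tool_pos'];print('cam rel',o[:2]@ex,o[:2]@ey,o[2],R[2])
def rim(a,y,z,x,r=31,u=0):
    a=np.radians(a);ax=np.r_[np.sin(a)*ey,np.cos(a)];lo=np.r_[np.cos(a)*ey,-np.sin(a)]
    return proj(c,s['tool_pos']+np.r_[y*ey+x*ex,z]+u*ax+r*(np.cos(th)[:,None]*lo+np.sin(th)[:,None]*np.r_[ex,0]))
for a in range(-30,80,10):
    r=least_squares(lambda p:np.min(np.linalg.norm(rim(a,*p)[None]-pts[:,None],axis=2),axis=1),[10,45,0])
    q=rim(a,*r.x,22,-55);q2=rim(a,*r.x,31,-33);k=np.radians(a);y,z,_=r.x
    print(a,r.x.round(1),r.cost.round(1),'foot top',q[:,1].min().round(),'cyl end top',q2[:,1].min().round(),'axis at y=0: s',(y/np.sin(k)).round(1) if a else '', 'off',(z-y/np.tan(k)).round(1) if a else '')
"
```

```text
cam rel -0.24091017973540976 69.80754527792851 143.19529933889308 [ 0.07589542 -0.26203052 -0.96207063]
-30 [18.4 41.4 -0.2] 17.9 foot top 154.0 cyl end top 166.0 axis at y=0: s -36.8 off 73.3
-20 [16.7 46.5 -0.2] 8.1 foot top 176.0 cyl end top 180.0 axis at y=0: s -49.0 off 92.5
-10 [16.1 53.9 -0.3] 7.8 foot top 198.0 cyl end top 194.0 axis at y=0: s -92.8 off 145.2
0 [16.  60.2 -0.3] 10.7 foot top 221.0 cyl end top 210.0 axis at y=0: s  off 
10 [16.3 64.6 -0.4] 14.3 foot top 244.0 cyl end top 226.0 axis at y=0: s 94.1 off -28.1
20 [17.2 67.3 -0.3] 15.8 foot top 267.0 cyl end top 242.0 axis at y=0: s 50.2 off 20.2
30 [18.7 69.9 -0.5] 17.3 foot top 289.0 cyl end top 258.0 axis at y=0: s 37.5 off 37.5
40 [20.2 68.1 -0.4] 16.1 foot top 308.0 cyl end top 271.0 axis at y=0: s 31.4 off 44.1
50 [22.  65.4 -0.4] 15.0 foot top 326.0 cyl end top 284.0 axis at y=0: s 28.7 off 46.9
60 [23.1 56.1 -0.4] 11.1 foot top 337.0 cyl end top 291.0 axis at y=0: s 26.7 off 42.7
70 [24.3 46.5 -0.3] 5.6 foot top 346.0 cyl end top 297.0 axis at y=0: s 25.9 off 37.6
```

>>> move_arm(
  series=[
    {"translation":[-0.1,0,0],"yaw":0,"grip":-1},
    {"translation":[-0.25,0.1,0],"yaw":0,"grip":-1},
    {"translation":[-0.3,0.2,0],"yaw":0,"grip":-1},
    {"translation":[-0.2,0.2,0.1],"yaw":0,"grip":-1},
    {"translation":[0,0,0.2],"yaw":0,"grip":-1},
    {"translation":[0,0,0.1],"yaw":0,"grip":-1},
    {"translation":[0,0,0],"yaw":0,"grip":-1},
  ],
)

```text
time: 33.8
tool_pos: [617.3, 43.3, 10.6]
tcp_rot: [-0.001, 0.599, 0.8, -0.001]
ft_force: [-0.5, -0.0, -0.6]
width: 57.9
grasp_force: 34.8
```

```bash
python3 -c "
from asc import *
asc('wx',176,300,200,440,6,2,50,14)
from balls import white
white('scene','sc')
im=cv2.imread('pics/sc.png');c=cam('scene');s,_=st();g=cv2.cvtColor(im,6);ch=' .:-=+*#%@'
u,v=proj(c,[s['tool_pos']+[0,0,20]])[0].astype(int);print(u,v)
for y in range(v-26,v+40,2): print(y,''.join(ch[min(9,max(0,(int(g[y,x])-20)//14))] for x in range(u-45,u+45)))"
```

```text
t 33.8 tcp [617.3  43.3  10.6] caddy-frame 39.2 -143.8 yang 16.34 w 57.9 gf 34.8 F [-0.5 -0.  -0.6] M [-0.02  0.02 -0.02] tilt 0.12
176 *******#########************+++========++++******++++++=++++++****##############***********+++++++*****##***+++++++*****
182 *******##########*******++++++++++++++++++***********+++************#########******************+*****########***********
188 **********************++++++++++++*****+++++++***+++++***##*********#####***********************+++************###***+++
194 *+******************+++++++++++*******++++++++++++===++***********#########**********************++++++++===++******++++
200 ++++**###*********++++++++++++++++++**++++++++++++++++++++==+==++++****####******+++*************+++++++++++++*******+++
206 ******************+++===+++++++++++++****+++=================================++++++++*************+++++++++********+++++
212 *****+++**********+++====+++*********+=============================================+************************++++++++++++
218 ***********************+++********=====================================================+*
[... 4533 characters left out ...]
=-----::--====================+++++
307 %%%%%%%%%%%%%%%%%%%%%%%%%%%%%%@%@@@%%%%%%##**++=====++***+=-:::--=========================
309 ++***####%%%%%%%%%%%%%%%%%%%%%%%%%%%%%%%%%%%%%%%%%###%%####*+=--------================++**
311 ++++++++++****####%%%%%%%%%%%%%%%%%%%%%%%%%%%%%%%%%%%%%%%%%%###*++===================+*###
313 ++++++++++++++++++****####%%%%%%%%%%%%%%%%%%%%%%%%%%%%%%%%%%%%%%%%%###***+++++=====+*#%%#*
315 ===++++++++++++++++++++++++****#####%%%%%%%%%%%%%%%%%%%%%%%%%%%%%%%%%%%%%%%%###**++*#%%#*+
317 ***++++++==+++++++++++++++++++++++++****####%%%%%%%%%%%%%%%%%%%%%%%%%%%%%%%%%%%%%%%%%%%*+-
319 %%%%%###****++++++++++++++++++++++++++++++++***#####%%%%%%%%%%%%%%%%%%%%%%%%%%#%#%%%%%#+--
```

>>> move_arm(
  series=[
    {"translation":[0,0,0.15],"yaw":0,"grip":-1},
    {"translation":[0,0,0.05],"yaw":0,"grip":-1},
    {"translation":[0,0,0],"yaw":0,"grip":-1},
  ],
)

```text
time: 34.2
tool_pos: [619.4, 43.3, 5.7]
tcp_rot: [0.001, 0.599, 0.8, 0.001]
ft_force: [-0.9, 0.8, 17.1]
width: 58.1
grasp_force: 26.7
```

>>> move_arm(
  series=[
    {"translation":[0,0,0.05],"yaw":0,"grip":-1},
    {"translation":[0,0,0],"yaw":0,"grip":-1},
  ],
)

```text
time: 34.4
tool_pos: [620.0, 43.4, 4.4]
tcp_rot: [0.002, 0.599, 0.8, 0.002]
ft_force: [0.3, 2.0, 21.8]
width: 57.8
grasp_force: 21.5
```

```bash
python3 -c "
from h import *
info();im=snap('scene','sd')
c=cam('scene');s,_=st();g=cv2.cvtColor(im,6);ch=' .:-=+*#%@'
u,v=proj(c,[s['tool_pos']+[0,0,20]])[0].astype(int);print(u,v)
for y in range(v-14,v+36,2): print(y,''.join(ch[min(9,max(0,(int(g[y,x])-20)//14))] for x in range(u-35,u+35)))"
```

```text
t 34.4 tcp [620.   43.4   4.4] caddy-frame 41.8 -144.5 yang 16.35 w 57.8 gf 21.5 F [ 0.3  2.  21.8] M [ 0.53 -0.15  0.04] tilt 0.3
309 284
270 +*#%%%%%%#*+:.    ..:-==++++++++++++++==-:               ...        .-
272 %%@@@@%%%%%#*-. .:--====+++++++++++++++==-:.                       .:-
274 %%@@@@%%%%%%%*----=======++++++++++++++++==-:.                     :-=
276 %%%%%%%%%%%#*++++=========+++++++++++++=====--.                   :-==
278 #####****+==--+##*+======++++++++++++++======--:.               .--===
280 ####**=-::---:-+#%#*+++=+++++++++++++++========-:              :-=====
282 #####*+=-:::::-=+##%%%##****++++++++*+++=======-:..      .:::::==+++++
284 ######*+-:::::-=++**###%%%%%%%%%%%%%%%*+======-----.     .-=======+++*
286 ######**=------=++*****##############**++=====-----:.    .-======++*%@
288 %%%%#####*+=-:-=++******##########******++====-----:.    .-======+*#@@
290 %%%%%%%##**+==-=++******#####*##********++====-----:.   .:-====+*#####
292 %%%%%%##**++++++++*******#######********++====--:--:.  .:=====++++++==
294 %%######*********+******##########******+++==---:--:..:-=
[... 213 characters left out ...]
-------------==+++++=====
302 %%%@@@@@@@@@@@%%%#*==-======++++++++=====-----------------=====+======
304 %%%%%%%%%%@@@@@@@@@%%###*++++==========-----------------==============
306 %%%%%%%%%%%%%%%%%%%@@@@@@%%%##***++===-----====--------===============
308 %%%%%%%%%%%%%%%%%%%%%%%%%%%%%%%%%%%%##******###*+==----------=========
310 #####%%%%%%%%%%%%%%%%%%%%%%%%%%%%%%%%%%%%%%%%%%%%##*++==-----=========
312 +++++****####%%%%%%%%%%%%%%%%%%%%%%%%%%%%%%%%%%%%%%%%%##***++++++=====
314 ++++++++++++++****###%%%%%%%%%%%%%%%%%%%%%%%%%%%##%%%%%%%%%%%%####***+
316 ++++++++++++++++++++++****#####%%%%%%%%%%%%%%%%%%%%%%%%%%%%%%%%%%%%%%%
318 +++++=+++++++++++++++++++++++++****####%%%%%%%%%%%%%%%%%%%%%%%%%%%%%%%
```

>>> move_arm(
  series=[
    {"translation":[0,0,-0.06],"yaw":0,"grip":-1},
    {"translation":[0,0,0],"yaw":0,"grip":0.5},
    {"translation":[0,0,0],"yaw":0,"grip":1},
    {"translation":[0,0,0],"yaw":0,"grip":1},
    {"translation":[0,0,0],"yaw":0,"grip":1},
    {"translation":[0,0,0],"yaw":0,"grip":1},
  ],
)

```text
time: 35.05
tool_pos: [618.0, 43.1, 4.1]
tcp_rot: [-0.0, 0.599, 0.8, -0.0]
ft_force: [-0.2, 0.2, -0.2]
width: 85.6
grasp_force: 0.0
```

>>> move_arm(
  series=[
    {"translation":[0,0,-0.3],"yaw":0,"grip":1},
    {"translation":[0,0,-0.7],"yaw":0,"grip":1},
    {"translation":[0,0,-0.9],"yaw":0,"grip":1},
    {"translation":[0,0,-0.9],"yaw":0,"grip":1},
    {"translation":[0,0,-0.6],"yaw":0,"grip":1},
    {"translation":[0,0,0],"yaw":0,"grip":1},
    {"translation":[0,0,0],"yaw":0,"grip":1},
  ],
)

```text
time: 35.75
tool_pos: [618.2, 43.1, 141.1]
tcp_rot: [0.0, 0.599, 0.8, 0.0]
ft_force: [-0.3, -0.4, 0.7]
width: 85.4
grasp_force: 0.0
```

```bash
python3 -c "
from asc import *
asc('wy',140,330,220,420,6,2,40,14)
im=cv2.imread('pics/wy.png').astype(int);b=(im[:,:,2]-im[:,:,0]>24)
np.save('b.npy',b)
for y in range(0,200,10):
  r=np.where(b[y])[0];print(y,''.join('#' if v else '.' for v in b[y,::8]))
"
```

```text
t 35.75 tcp [618.2  43.1 141.1] caddy-frame 40.0 -144.2 yang 16.34 w 85.4 gf 0.0 F [-0.3 -0.4  0.7] M [ 0.    0.02 -0.01] tilt 0.07
140 *#*++*+++**++++=++++++++++++*************************++++++****+++**********++++++++*******++++++***
146 %%%%########*************+++++++*********#****+++++++*++*******+++****++++++++++++***********+++++**
152 %%%%%%###%%%###****+***********+++********++++++++******++*****+**+++++++******+++*********++=++****
158 %%%%%%%####%%%##########********++====+++++++====++***************++=++****++=+++*********++++++++++
164 %%###%%#####%###############**++++++++++++*++++++*****+++***********+++**********++******+**********
170 #####%#########****######************+*#%%#*++==----===+*#%%#********+++++==++**+++++++************+
176 ################***####*****++*****###+--:::::-:----::::::::-=*##****++++++++++++++++++********+++=+
182 ###################*************##*=-::-====+#%%%%%%%%#*+===-:::-+##*******++++++++*****+++++++++++*
188 ####%%%%######**********########*-::==++++#%%%%%%%%%%%%%%%*+++=--::+##*****+++++*********+++++******
194 #############**++++
[... 3380 characters left out ...]
....................
120 ...............##########################...............................#.......
130 ................................................................................
140 ................................................................................
150 ................................................................................
160 ................................................................................
170 ......................................#...#...................................#.
180 ....................................#..##...#...................................
190 ...................................#..###.#..#..................................
```

>>> move_arm(
  series=[
    {"translation":[-0.5,-0.15,-0.3],"yaw":0,"grip":1},
    {"translation":[-0.9,-0.26,-0.3],"yaw":0,"grip":1},
    {"translation":[-0.95,-0.28,0],"yaw":0,"grip":1},
    {"translation":[-0.95,-0.28,0],"yaw":0,"grip":1},
    {"translation":[-0.95,-0.28,0],"yaw":0,"grip":1},
    {"translation":[-0.95,-0.28,0],"yaw":0,"grip":1},
    {"translation":[-0.95,-0.28,0],"yaw":0,"grip":1},
    {"translation":[-0.7,-0.2,0],"yaw":0,"grip":1},
  ],
)

```text
time: 36.6
tool_pos: [617.2, -244.6, 162.8]
tcp_rot: [-0.001, 0.6, 0.8, -0.0]
ft_force: [-0.1, -0.1, -0.0]
width: 85.4
grasp_force: 0.0
```

```bash
python3 - <<'E'
from h import *
info()
im=snap('top','te');o=cv2.imread('pics/t0.png')
def f(x): return cv2.GaussianBlur(x,(3,3),0).astype(np.float32)
x0,y0,x1,y1=160,215,320,365
def wood(a):
    h=cv2.cvtColor(a,cv2.COLOR_BGR2HSV);return ((h[:,:,1]>70)&(h[:,:,0]>8)&(h[:,:,0]<28)).astype(np.uint8)
for a,n in((o,'t0'),(im,'te')):
    m=wood(a)[y0:y1,x0:x1];m=cv2.morphologyEx(m,cv2.MORPH_CLOSE,np.ones((9,9)))
    k,l,s,c=cv2.connectedComponentsWithStats(m);i=1+s[1:,4].argmax();cn=max(cv2.findContours((l==i).astype(np.uint8),0,2)[0],key=cv2.contourArea)
    print(n,s[i],cv2.minAreaRect(cn))
g0=f(cv2.cvtColor(o,6))[y0:y1,x0:x1];g1=f(cv2.cvtColor(im,6))[y0:y1,x0:x1]
m=np.zeros(g0.shape,np.uint8);q=np.array([[46,122],[328,40],[428,398],[148,478]])/4+[20,15];cv2.fillConvexPoly(m,q.astype(np.int32),255)
best=None
for dx in(-12,-6,0):
  for an in(0,4,8):
    t=np.radians(an);W=np.float32([[np.cos(t),np.sin(t),0],[-np.sin(t),np.cos(t),0]]);cxy=np.array([80,80]);W[:,2]=cxy+[dx,0]-W[:,:2]@cxy
    try:
        cc,Wf=cv2.findTransformECC(g0,g1,W,cv2.MOTION_EUCLIDEAN,(3,200,1e-6),m,5)
        if best is None or cc>best[0]: best=(cc,Wf)
    except cv2.error: pass
print(best)
c=cam('top');W=best[1]
pts=[np.r_[C+a*ex+b*ey,108] for a,b in((0,0),(-87,0),(87,0))]
u=proj(c,pts)-[x0,y0];u1=u@W[:,:2].T+W[:,2]+[x0,y0];w=ray(c,u1,108);print(u1,w)
d=w[2]-w[1];print('angle',np.degrees(np.arctan2(d[1],d[0])))
E
```

```text
t 36.6 tcp [ 617.2 -244.6  162.8] caddy-frame -41.7 -420.1 yang 16.28 w 85.4 gf 0.0 F [-0.1 -0.1 -0. ] M [0.02 0.03 0.02] tilt 0.12
t0 [  31   24   98  112 7550] ((79.0032958984375, 79.14299774169922), (102.19799041748047, 77.15444946289062), 73.94001770019531)
te [  24   26  102  114 7572] ((74.1500015258789, 81.44999694824219), (102.14156341552734, 77.79202270507812), 71.56505584716797)
(0.9821154962792737, array([[ 0.9990447 ,  0.04369943, -8.435235  ],
       [-0.04369943,  0.9990447 ,  6.329901  ]], dtype=float32))
[[228.2516718  298.60310657]
 [242.95044713 343.19266953]
 [213.94177907 254.38683868]] [[533.57256058 179.60411116 108.        ]
 [451.21010495 151.49702241 108.        ]
 [615.9442394  207.74952171 108.        ]]
angle 18.853725438923988
```

>>> move_arm(
  series=[
    {"translation":[0,0,0],"yaw":1,"grip":1},
    {"translation":[0,0,0],"yaw":1,"grip":1},
    {"translation":[0,0,0],"yaw":1,"grip":1},
    {"translation":[0,0,0],"yaw":1,"grip":1},
    {"translation":[0,0,0],"yaw":1,"grip":1},
    {"translation":[0,0,0],"yaw":1,"grip":1},
    {"translation":[0,0,0],"yaw":1,"grip":1},
    {"translation":[0,0,0],"yaw":1,"grip":1},
  ],
)

```text
time: 37.45
tool_pos: [617.6, -242.2, 162.9]
tcp_rot: [-0.001, 0.874, 0.486, -0.001]
ft_force: [1.2, -0.3, 0.1]
width: 85.7
grasp_force: 0.0
```

>>> move_arm(
  series=[
    {"translation":[0,0,0],"yaw":1,"grip":1},
    {"translation":[0,0,0],"yaw":1,"grip":1},
    {"translation":[0,0,0],"yaw":1,"grip":1},
    {"translation":[0,0,0],"yaw":1,"grip":1},
    {"translation":[0,0,0],"yaw":1,"grip":1},
    {"translation":[0,0,0],"yaw":1,"grip":1},
    {"translation":[0,0,0],"yaw":0.57,"grip":1},
    {"translation":[0,0,0],"yaw":0,"grip":1},
  ],
)

```text
time: 38.25
tool_pos: [617.7, -242.2, 163.1]
tcp_rot: [-0.001, 0.986, 0.164, -0.001]
ft_force: [-0.1, 0.8, -0.0]
width: 85.2
grasp_force: 0.0
```

```bash
python3 - <<'E'
from h import *
info();go([533.6,179.6,140])
im=cv2.imread('pics/te.png');h=cv2.cvtColor(im,cv2.COLOR_BGR2HSV);w=((h[:,:,1]<60)&(h[:,:,2]>150)).astype(np.uint8);w[:,:190]=0;w[:,290:]=0;w[:235]=0;w[352:]=0
k,l,s,ce=cv2.connectedComponentsWithStats(w);c=cam('top')
t=np.radians(18.9);a=np.array([np.cos(t),np.sin(t)]);b=np.array([-a[1],a[0]])
for i in range(1,k):
    if s[i,4]>5:
        p=ray(c,[ce[i]],16)[0,:2]-[533.6,179.6];print(s[i,2:],(p@a).round(),(p@b).round())
E
```

```text
t 38.25 tcp [ 617.7 -242.2  163.1] caddy-frame -40.6 -417.9 yang -71.14 w 85.2 gf 0.0 F [-0.1  0.8 -0. ] M [ 0.04 -0.01 -0.04] tilt 0.11
units [  1.421 -10.657   0.592] rows 10.7
[ 14  15 130] 138.0 47.0
[ 38   9 192] 116.0 -35.0
[ 19  20 176] 85.0 -99.0
[ 8  4 18] 88.0 -129.0
[ 5  7 18] 129.0 18.0
[ 4  5 13] 125.0 32.0
[ 19  39 181] 33.0 -101.0
[11 10 74] 110.0 58.0
[ 4 15 44] 40.0 -124.0
[ 5  6 23] 52.0 -92.0
[ 4  7 21] 44.0 -1.0
[ 12  34 247] -23.0 -97.0
[ 14  47 264] -7.0 95.0
[ 5  7 26] 10.0 0.0
[ 6  7 34] 3.0 56.0
[ 5  7 27] -24.0 1.0
[ 5  6 19] -103.0 -76.0
[ 23  13 108] -108.0 -1.0
[3 6 8] -125.0 -58.0
[4 2 7] -76.0 107.0
[ 6  3 11] -104.0 34.0
```

>>> move_arm(
  series=[
    {"translation":[0.05,-0.4,0],"yaw":0,"grip":1},
    {"translation":[0.12,-0.9,0],"yaw":0,"grip":1},
    {"translation":[0.12,-0.9,0],"yaw":0,"grip":1},
    {"translation":[0.12,-0.9,0],"yaw":0,"grip":1},
    {"translation":[0.12,-0.9,0],"yaw":0,"grip":1},
    {"translation":[0.12,-0.9,0],"yaw":0,"grip":1},
    {"translation":[0.12,-0.9,0],"yaw":0,"grip":1},
    {"translation":[0.12,-0.9,0],"yaw":0,"grip":1},
  ],
  force=80,
)

```text
time: 39.05
tool_pos: [563.7, 24.6, 164.0]
tcp_rot: [-0.0, 0.986, 0.165, -0.0]
ft_force: [0.7, -0.5, -0.2]
width: 85.2
grasp_force: 0.0
```

>>> move_arm(
  series=[
    {"translation":[0.12,-0.9,0],"yaw":0,"grip":1},
    {"translation":[0.12,-0.9,0.1],"yaw":0,"grip":1},
    {"translation":[0.12,-0.9,0.1],"yaw":0,"grip":1},
    {"translation":[0.12,-0.9,0.2],"yaw":0,"grip":1},
    {"translation":[0.05,-0.36,0.19],"yaw":0,"grip":1},
    {"translation":[0,0,0],"yaw":0,"grip":1},
  ],
)

```text
time: 39.65
tool_pos: [532.0, 181.1, 139.4]
tcp_rot: [-0.0, 0.986, 0.166, -0.001]
ft_force: [0.6, 0.0, -0.1]
width: 85.2
grasp_force: 0.0
```

```bash
python3 - <<'E'
from asc import *
go([533.6,179.6,78])
c=cam('wrist');t=np.radians(18.9);a=np.array([np.cos(t),np.sin(t)]);b=np.array([-a[1],a[0]]);Q=np.array([533.6,179.6])
P=[np.r_[Q+x*a+y*b,108] for x in(0,40,75) for y in(-8,8)];print(proj(c,P).round(0).tolist())
im=snap('wrist','wz').astype(int)
for x,y in proj(c,[np.r_[Q+x*a,108] for x in(40,75)]):
    y=int(y);x=int(x);print(y,x,[int(v) for v in im[y,x-45:x+46:3].sum(1)])
info()
E
```

```text
units [0.028 0.05  1.535] rows 1.5
[[339.0, 271.0], [310.0, 270.0], [341.0, 197.0], [309.0, 197.0], [342.0, 126.0], [309.0, 126.0]]
197 325 [411, 418, 422, 419, 413, 414, 388, 379, 330, 403, 417, 413, 378, 245, 252, 254, 253, 240, 272, 321, 320, 317, 310, 312, 314, 303, 293, 301, 306, 308, 317]
125 325 [415, 425, 424, 419, 413, 416, 413, 390, 355, 410, 424, 418, 419, 421, 426, 430, 431, 391, 277, 311, 314, 317, 316, 317, 320, 318, 444, 477, 474, 459, 461]
t 39.7 tcp [532.7 179.9 140.1] caddy-frame -3.6 11.0 yang -70.92 w 85.7 gf 0.0 F [ 0.6 -0.7 -0.3] M [0.04 0.   0.05] tilt 0.08
```

>>> move_arm(
  series=[
    {"translation":[0.02,-0.02,0.3],"yaw":0,"grip":1},
    {"translation":[0,0,0.5],"yaw":0,"grip":1},
    {"translation":[0,0,0.5],"yaw":0,"grip":1},
    {"translation":[0,0,0.25],"yaw":0,"grip":1},
    {"translation":[0,0,0],"yaw":0,"grip":0},
    {"translation":[0,0,0],"yaw":0,"grip":-0.3},
    {"translation":[0,0,0],"yaw":0,"grip":-0.5},
    {"translation":[0,0,0],"yaw":0,"grip":-1},
  ],
)

```text
time: 40.5
tool_pos: [534.4, 180.4, 79.6]
tcp_rot: [-0.0, 0.986, 0.164, 0.001]
ft_force: [-0.8, 0.4, -0.7]
width: 27.9
grasp_force: 0.0
```

>>> move_arm(
  series=[
    {"translation":[0,0,0],"yaw":0,"grip":-1},
    {"translation":[0,0,0],"yaw":0,"grip":-1},
    {"translation":[0,0,0],"yaw":0,"grip":-1},
    {"translation":[0,0,0],"yaw":0,"grip":-1},
  ],
)

```text
time: 40.9
tool_pos: [534.4, 180.5, 79.6]
tcp_rot: [-0.0, 0.986, 0.164, 0.001]
ft_force: [-1.2, -0.2, 6.4]
width: 14.6
grasp_force: 79.3
```

```bash
python3 -c "
from h import *
info()"
```

```text
t 40.9 tcp [534.4 180.5  79.6] caddy-frame -1.9 11.1 yang -71.08 w 14.6 gf 79.3 F [-1.2 -0.2  6.4] M [-0.09  0.16  0.04] tilt 0.08
```

>>> move_arm(
  series=[
    {"translation":[0,0,-0.05],"yaw":0,"grip":-1},
    {"translation":[0,0,-0.1],"yaw":0,"grip":-1},
    {"translation":[0,0,-0.2],"yaw":0,"grip":-1},
    {"translation":[0,0,-0.25],"yaw":0,"grip":-1},
    {"translation":[0,0,-0.3],"yaw":0,"grip":-1},
    {"translation":[0,0,-0.3],"yaw":0,"grip":-1},
    {"translation":[0,0,-0.3],"yaw":0,"grip":-1},
    {"translation":[0,0,-0.3],"yaw":0,"grip":-1},
  ],
)

```text
time: 41.7
tool_pos: [534.1, 180.4, 152.0]
tcp_rot: [-0.0, 0.986, 0.164, 0.0]
ft_force: [0.0, 0.9, -4.5]
width: 14.8
grasp_force: 78.0
```

>>> move_arm(
  series=[
    {"translation":[0,0,-0.3],"yaw":0,"grip":-1},
    {"translation":[0,0,-0.3],"yaw":0,"grip":-1},
    {"translation":[0,0,-0.3],"yaw":0,"grip":-1},
    {"translation":[0,0,-0.25],"yaw":0,"grip":-1},
    {"translation":[0,0,-0.15],"yaw":0,"grip":-1},
    {"translation":[0,0,-0.1],"yaw":0,"grip":-1},
    {"translation":[0,0,0],"yaw":0,"grip":-1},
    {"translation":[0,0,0],"yaw":0,"grip":-1},
  ],
)

```text
time: 42.5
tool_pos: [533.9, 180.3, 206.3]
tcp_rot: [-0.0, 0.986, 0.164, -0.0]
ft_force: [-0.4, -0.2, -4.0]
width: 14.9
grasp_force: 78.0
```

```bash
python3 - <<'E'
from h import *
info()
im=snap('scene','sf');h=cv2.cvtColor(im,cv2.COLOR_BGR2HSV);c=cam('scene');s,_=st()
t=np.radians(18.9);a=np.array([np.cos(t),np.sin(t)]);b=np.array([-a[1],a[0]]);Q=s['tool_pos'][:2];zb=s['tool_pos'][2]-79.6
hull=proj(c,[np.r_[Q+x*a+y*b,zb+z] for x in(-95,95) for y in(-75,75) for z in(0,50)])
m=np.zeros(h.shape[:2],np.uint8);cv2.fillConvexPoly(m,cv2.convexHull(hull.astype(np.int32)),1)
w=((h[:,:,1]<55)&(h[:,:,2]>125)&(m>0)).astype(np.uint8);k,l,S,ce=cv2.connectedComponentsWithStats(w)
for i in range(1,k):
    if S[i,4]>15: p=ray(c,[ce[i]],zb+16)[0,:2]-Q;print(ce[i].round(),S[i,2:],(p@a).round(),(p@b).round())
# level check: predicted board tops/wall corners vs wood mask
wood=((h[:,:,1]>60)&(h[:,:,0]>6)&(h[:,:,0]<28)).astype(np.uint8)
k,l,S,ce=cv2.connectedComponentsWithStats(cv2.morphologyEx(wood,cv2.MORPH_CLOSE,np.ones((7,7))))
uv=proj(c,[np.r_[Q,zb+30]])[0].astype(int);i=1+S[1:,4].argmax();i=l[uv[1]+15,uv[0]] or i
print('wood bbox',S[i]);pr=proj(c,[np.r_[Q+x*a+y*b,zb+z] for x in(-95,95) for y in(-75,75) for z in(0,50)]+[np.r_[Q+x*a+y*b,zb+110] for x in(-95,95) for y in(-30,30)])
print('pred',pr.min(0).round(),pr.max(0).round());print(pr.round().tolist())
for x in range(210,400,15):
    r=np.where(l[:,x]==i)[0];print(x,r.min() if len(r) else 0,r.max() if len(r) else 0,end=' | ')
E
```

```text
t 42.5 tcp [533.9 180.3 206.3] caddy-frame -2.4 11.1 yang -71.08 w 14.9 gf 78.0 F [-0.4 -0.2 -4. ] M [ 0.01  0.02 -0.01] tilt 0.04
[365. 259.] [ 7 11 16] -81.0 -114.0
[265. 283.] [ 9  9 62] 46.0 -5.0
[321. 287.] [ 7  7 38] -40.0 -23.0
[296. 297.] [ 8  9 51] -12.0 10.0
wood bbox [  206   219   254   130 17974]
pred [206. 217.] [367. 349.]
[[366.0, 282.0], [367.0, 257.0], [334.0, 349.0], [334.0, 321.0], [258.0, 260.0], [255.0, 235.0], [211.0, 318.0], [206.0, 291.0], [358.0, 240.0], [345.0, 264.0], [237.0, 217.0], [217.0, 239.0]]
210 286 310 | 225 231 320 | 240 220 324 | 255 233 328 | 270 242 332 | 285 263 336 | 300 241 340 | 315 244 344 | 330 247 347 | 345 249 323 | 360 256 297 | 375 247 302 | 390 249 310 |
```

```bash
python3 - <<'E'
from h import *
im=cv2.imread('pics/sf.png');g=cv2.cvtColor(im,6);h=cv2.cvtColor(im,cv2.COLOR_BGR2HSV)[:,:,1];ch=' .:-=+*#%@'
for y in range(262,322,2): print(y,''.join('O' if (h[y,x]<70 and g[y,x]>95) else ch[min(9,max(0,(int(g[y,x])-20)//14))] for x in range(225,345)))
w=cv2.imread('pics/s0.png');print(np.abs(im[60:215,230:345].astype(int)-w[60:215,230:345]).mean().round(1))
info()
E
```

```text
262 =--------------:::------------+#%@@@@@@@%%%%%%###***+==-=-------==--------=--=-=--------=--=---==-=---=-=========--=====
264 ==----------:--:::::--------=+%@@@@@@@@@@@@@@@@@@@%%*=====-==============------=------=----==---=---=-===----===========
266 ==------:---:--::-::------=+*%@@@@@@@@@@@@@@@@@@@@%#++==========================---=-=-=-----==----=-===--==--==========
268 +=--------::--:::::------=*%@@@@@@@@@@@@@@@@@@@@%#*++++++++++============-===================----====-----------=======-
270 +==-------::--:::------=+#@@@@@@@@@@@@@@@@@@@@%#**+++++++++++++++++++++=============================-=--==------==++====
272 ++=-------:::::---:---=*%@@@@@@@@@@@@@@@@@%%#**+++++++++++++++++++++++++++++++++++===============================++++===
274 #+=---:--::-:---:-::-=++*##%%@@@@@@@@@%##*++=+=++++++++++++++++++++++++++++++++++++++++++++++=+==================+++++==
276 +-------::::----::---==+++++*****#%###*+++==-----======+++++++++++++++++++++++++++++++++++++++++++++++=========+*#**+++=
278 ------:::::-:--:------======+++++++++*OOOO===------------==+++++++++++++**++++++++++++++++++++++
[... 2086 characters left out ...]
++++****##%%%%@@%%%@@%%%%%%%%%%%%%%%%%%%%%%%%%%%%%#%%%%#*=----:
314 =======+=======+++++++++++++++++++++++++++++++++++++++++++++++++++++++****####%%%%%%%%@%%%%%%%%%%%%%%%%%%%%%%%%#*=---:-:
316 ++++=++++====+=++=+=+++=++=+=+=+=++++++++++++++++++++++++++++++++++++++++++++++*****##%%%%%%@@@@%%%%%%%%%%%%%%#*=---::--
318 ++++++++++++++++=+===++==++==+===+==++=+++++++++++++++++++++++++++++++++++++++++++++++++***####%%%%%%%%%##%%%#*=----:--:
320 O++++++++++++++++++++++++=+=======+====+=++++=+++=+++++++++++++++++++++++++++++++++++++++++++++++****##*##%%#*=-------:-
39.8
t 42.55 tcp [533.8 180.3 206.2] caddy-frame -2.4 11.2 yang -71.08 w 14.9 gf 78.0 F [-0.1 -1.1 -4.4] M [-0.01  0.02  0.05] tilt 0.05
```

Five balls are visible in the caddy. The sixth sits behind the near wall, where both the wrist and top views showed it. The caddy is level, with about 12 cm of air under it, so I'm handing in.

```bash
python3 -c "
from h import *
print(env.close_job())"
```

```text
the job is handed in; nothing more can be done
None
```

The job is handed in: the cup is empty, upright and released on the table, and the caddy is held level by its handle with about 12 cm of air under it. At the last look I could see five balls in it; the sixth was hidden by the near wall but had been in the caddy in earlier views. While I was righting the cup against the caddy it slid about 1 cm and turned about 2.5°, but I saw no sign that it tipped.

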